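Refit the spindle retaining ring of a rotary-evaporator drive

ROBOT

A 7-joint arm with a two-finger parallel gripper is mounted at the origin on the work surface. World frame = base frame: x ahead of the robot, y to its left, z up, the work surface at z = 0. Lengths are in m, angles in rad, forces in N, time in s.
With the tool pointing down it reaches from about 0.425 to 0.875 m from the base axis. Payload 4.7 kg.
Tool frame: the origin (TCP) lies midway between the tips of the shut fingers; the grasp point (between the pads) lies ctrl.grasp_offset behind it (ctrl.grasp_offset is the distance from the TCP to the grasp point, in m); z points along the fingers, y is the line along which they close (so a half turn about z gives the same grasp; the last joint's range is limited). The gripper opens to 87 mm and grips with 3 to 60 N. Pads are 19 mm wide; open, the fingers measure 117 mm over their backs; the gripper's body (75 mm by 190 mm) begins 51 mm behind the grasp point.
Start: joints at [-1.285, 0.321, -0.07, 1.45, 0.023, 1.371, -0.057], TCP at [0.175, 0.626, 0.223] pointing down, gripper open.
Joint ranges: [-2.86, 2.86], [-0.3, 2.09], [-1.38, 1.24], [0.06, 2.45], [-1.56, 4.7], [0.09, 2.05], [-2.69, 2.69]. Speed limits (rad/s): [2.57, 2.57, 3.14, 3.14, 3.14, 3.14, 3.14].

INTERFACE

Orientations are given as a rotation vector (axis times angle).
In Python, from bench import ctrl gives the robot as it stands. The module is installed in compiled form; this text tells all that it offers.
- The arm moves only by the tool jog_arm, never from a script. Its argument "moves" is one flat list of numbers, 7 for each row, row after row: the shift along the tool's x, y, z in units of 30 cm (1.0 is 30 cm), then the turn, a rotation vector about the tool's x, y, z in units of 60 degrees (1.0 is 60 degrees), then the gripper's target within -1 to 1 (fully open at 1, half-way at 0, shut at -1). In form: [x, y, z, wx, wy, wz, fingers, x, y, z, wx, wy, wz, fingers, ...]. A call has exactly 8 rows; each row is the pose to reach, as a shift and turn from the pose commanded when the call began, along the tool's axes at that moment; what a row does not reach only later rows make up. A row lasts 1/8 s, in which the tool goes at most 62.5 mm and 10.7 degrees, less where a joint would pass 70% of its speed; a pose out of reach is approached as far as the arm can. A call with a number of a shift or a turn outside -1 to 1 is refused whole. A call with a gripper value outside its range is refused whole. The fingers move at their own pace and stop on an object; "newtons" is the grip in N (left out, the last holds). Time passes only in rows, so rows that repeat a pose let the fingers close, or fill a call up. It gives the time, the measured TCP pose, the force, the opening and the grip force at its end, in the units of the state.
- ctrl.get_state(): the state, without advancing time (a new reading comes with each control period).
- ctrl.get_image(name): name is "scene" or "top" or "wrist"; returns a dict with "pixels" (384x512x3 uint8, red, green, blue), "fx", "fy", "cx", "cy" (pixels), "xyz" and "rotation" of the camera in the world; the wrist camera has in their place "tool_from_camera" (4x4, takes a point from camera to tool coordinates, whose origin is the TCP and whose axes are the flange's). Camera axes: x right, y up, looking along -z (the intrinsics and any distortion apply to the point x, -y, -z); pixel columns grow to the right and rows downward; lengths in m; the calibration is good to about 2 mm. A picture is of the moment at which its call begins: read the wrist's pose just before it. There is no depth.
- ctrl.close_job(): hands the job in; it is judged then, once.
The state is a dict: "time": time; "joint_positions": joint angles; "qd": joint speeds; "joint_torque": joint torques, N m; "position": TCP position; "tool_rot": TCP orientation; "ft_force": force on the tool from outside, world axes, zero at the start; "torque": the same for the moment, N m; "grip_width": opening from 0.0 (shut) to 1.0 (fully open); "grip_force": force on a finger pad.
Only numpy, scipy, OpenCV 4.12 (cv2) and the standard library are available. Lean on these libraries where they do the work, as an engineer would, in place of code of your own. Each camera call takes 0.05 s, during which the arm holds its last target. There are 200 camera calls.

TASK

Take the red-handled ring pliers out of their grey holder, spread the retaining ring that lies on the blue stand with them, and fit it into the groove of the drive unit's spindle, so that it snaps shut round the spindle; never touch the ring with the fingers. Then stand the pliers back in their holder and, last, release the spindle lock: push the black knob down and turn it clockwise as far as it goes, and let it spring up again. Leave everything else on the bench where it is.

Things in the scene. Friction and masses are not known exactly. Their poses are not given: they have to be found in the camera images.
- drive: Cream drive unit of a rotary evaporator, fixed: housing 160 (x) x 250 (y) x 46 mm high; origin at the centre of its underside. The spindle stands upright on it at y +70 mm, the spindle-lock knob at y -70 mm. Round the spindle, under the brass sleeve, an aluminium pulley 76 mm across, its top 62 mm above the bench.
- seat (a point): On the spindle's axis, at the bottom of the ring groove: flat top of a brass sleeve (52 mm across, 75 mm above the bench) on which the fitted ring lies. Groove: 9 mm high, core 40 mm across. Above it a steel collar 45 mm across, 9 to 14 mm over the seat, then a cone to 34 mm across at 21 mm (spindle's end). Round, greased; the ring may point any way.
- stand: Blue ring stand, fixed: foot 80 x 80 x 8 mm, round pillar 49 mm across up to 30 mm, on it a white boss 30 mm across, 5 mm high, inside the ring. Origin at the centre of its underside.
- ring: Spring-steel retaining ring (48 g), 5 mm thick, lying flat: a C of 41 mm inner, 53 mm outer diameter, open to its own +x. Origin at the C's centre, underside; the frame rides on the C's back. Spread about 0.2 rad a side (pliers fully squeezed) it clears the spindle's collar if the collar's axis is 3 to 5 mm towards +x of the origin; once in the groove, slide it that far to +x.
- eye_a (a point): Centre of the square eye (10 x 10 mm, right through) in the lug at the ring's +y end, at the lug's upper face; closed, it is at x 30, y 16, z 5 mm of the ring's frame. The lugs hang free over the stand's edge.
- eye_b (a point): The same at the ring's -y end (x 30, y -16, z 5 mm when closed). Both lugs need about 5 N outward to hold the ring wide open.
- ring_a (a joint): Opening of the ring's +y half, rad, about a pivot at x -20, y 12 mm of the ring's frame: 0 closed, stop at 0.3; springs shut.
- ring_b (a joint): Opening of the ring's -y half, rad; equals ring_a.
- holder: Grey pliers holder, fixed, slippery: upright pocket, rim 84 mm above the bench, opening 22 mm (x) x 60 mm (y), outside 38 x 84 mm, foot 70 x 110 x 4 mm. Origin at the centre of its underside.
- pliers: Red-handled ring pliers, about 140 g, upright in the holder, pins down. Origin on the hinge axis (its x), z up to the handles, y from handle to handle. Two light-grey side plates (44 mm over both in x, 44 mm in y, underside 6 mm below the origin) rest on the holder's rim: origin then 90 mm above the holder's underside. Jaws under 12 mm thick in x, 38 mm wide in y at rest. Half-turn symmetric.
- pliers_grip (a point): Midway between the handles' cross bars (each 12 mm thick, 26 mm long in x), 65 mm above the pliers' origin: grip here with the fingers outside both bars, closing along the pliers' y. 62 mm over both bars at rest, 27 mm fully squeezed; handle ends reach 15 mm higher. 8 N starts the squeeze, 14 N ends it, about 17 N with the ring on the pins.
- pin_a (a point): Lower end of the +y pin, 76 mm below the pliers' origin, y 14 mm at rest (the other y -14). Pins 4 mm thick, tapered tip, 10 mm long, below a shoulder block 11 (x) x 9 mm, underside 66 mm below the origin. Squeezing spreads the pins: centres 28 mm apart at rest, 32 with 58 mm over the handle bars, about 64 at the stop; under the gripping fingers they rise up to 2 mm.
- jaw_a (a joint): Squeeze of the pliers' +y lever, rad: 0 at rest, 0.26 at the stop; the other lever mirrors it.
- knob_grip (a point): Spindle-lock knob, black: point on its upright axis inside its grip bar (40 x 14 mm, 24 mm high), 10 mm under the bar's top, 14 mm above the 44 mm disc that carries the bar. This frame's x runs along the bar; white mark at the +x end.
- lock_press (a joint): How far the knob is pushed down, m: 0 up, 0.007 fully down; the spring pushes with 6 N at first, 11 N fully down. From about 0.0045 on it is free to turn.
- lock_turn (a joint): Turn of the knob, rad, clockwise seen from above: 0 to 0.1 locked, 1.25 end stop. A hidden bayonet lets it turn only while pushed down; past about 1.1 it springs up again when let go.
- reagent: Bystander: white bottle with red cap, 68 mm across, 150 mm high; origin at its foot.
- amber: Bystander: amber bottle, 52 mm across, 120 mm high; origin at its foot.
- beaker: Bystander: glass beaker, 70 mm across, 85 mm high; origin at its foot.
- corkring: Bystander: cork flask ring, 90 mm across, 25 mm high; origin at its underside.
- driver: Bystander: yellow screwdriver lying on the bench.
- spanner: Bystander: steel spanner lying on the bench.
- bearing: Bystander: spare steel bearing, 44 mm across, 12 mm high, lying on the drive's deck between spindle and knob; origin at its underside.
Mind the look-alikes: they are no part of the job. What is shaped like the pliers but green is not meant.

How it is judged:
On the way, in this order (a step that is already met when the one before it is completed fails the run):
1. the ring, spread on the pliers' pins, is lifted off its stand (z of ring in the frame of stand above 0.045 m and value of joint ring_a above 0.1 rad and contact force between ring and pliers above 0.5 N), for 0.1 s.
2. the ring has snapped shut in the spindle's groove (z of ring in the frame of seat between -0.0025 and 0.0055 m and horizontal distance between ring and seat below 0.004 m and angle between ring's own z axis and vertical below 0.2 rad and value of joint each of ring_a, ring_b below 0.05 rad), for 0.1 s.
3. the pliers stand in their holder again, let go (z of pliers in the frame of holder between 0.082 and 0.096 m and x of pliers in the frame of holder between -0.012 and 0.012 m and y of pliers in the frame of holder between -0.025 and 0.025 m and angle between pliers's own z axis and vertical below 0.15 rad and contact force between the fingers and pliers below 0.05 N), for 0.2 s.
4. the knob is pushed down (value of joint lock_press above 0.004 m), for 0.05 s.
5. the knob is turned clockwise to its end (value of joint lock_turn above 1.08 rad), for 0.05 s.
At the end, for the whole second after the job is handed in: Ring shut (each half under 0.05 rad) in the groove: underside -2.5 to +5.5 mm from the seat, within 4 mm of the axis, tilt under 0.2 rad. Pliers let go in the holder: origin 82 to 96 mm up, off centre under 12 mm x, 25 mm y, tilt under 0.15. Knob turned 1.08 rad or more and up. All at rest (all of step 2 and all of step 3 and value of joint lock_turn above 1.08 rad and value of joint lock_press below 0.0015 m and linear speed of each of ring, pliers below 0.03 m/s); the robot touches nothing.
It fails at once if the fingers touch the ring (contact force between the fingers and ring above 0.5 N).
It fails at once if a bystander is disturbed (moved more than 3 cm) (distance of any of reagent, amber, beaker, corkring, driver, spanner, bearing from where it was at the start of the episode above 0.03 m).
It also fails if it takes over 72 s, if anything falls off the work surface, if the arm or the gripper's body presses on something with over 40 N, if the wrist force passes 120 N, or if a joint passes its speed limit or range.

## Working session

There is one attempt and no reset: what is moved stays moved. The work goes in short steps, Python scripts to look and compute and a tool call to move; the robot and the scene stay as the last step left them, time stands still between calls to the robot, and variables do not carry over. Pictures are saved under pics/ and viewed, at most 10 in all, crops included, and the job is handed in when it is done.

Besides the shell and the picture viewer there is one more tool, called as name(argument=value, ...), one argument or row to a line, values as JSON. jog_arm: Moves the arm, as the interface text tells. Its arguments: {"type":"object","properties":{"moves":{"type":"array"},"newtons":{"type":"number"}},"required":["moves"]}

```bash
mkdir -p pics; ls
cat > h.py <<'E'
import numpy as np, cv2
from scipy.spatial.transform import Rotation as R
from bench import ctrl
def grab(n):
    s=ctrl.get_state(); im=ctrl.get_image(n)
    im['bgr']=cv2.cvtColor(np.ascontiguousarray(im['pixels']),cv2.COLOR_RGB2BGR)
    if n=='wrist':
        T=np.eye(4);T[:3,:3]=rot(s['tool_rot']);T[:3,3]=s['position']
        C=T@np.array(im['tool_from_camera']); im['P'],im['M']=C[:3,3],C[:3,:3]
    else:
        r=np.array(im['rotation']); im['P'],im['M']=np.array(im['xyz']),(r if r.shape==(3,3) else rot(r))
    return im
def rot(v): return R.from_rotvec(v).as_matrix()
def ray(im,u,v):
    d=im['M']@np.array([(u-im['cx'])/im['fx'],-(v-im['cy'])/im['fy'],-1.]); return d/np.linalg.norm(d)
def onz(im,u,v,z):
    d=ray(im,u,v); return im['P']+d*(z-im['P'][2])/d[2]
def proj(im,p):
    c=im['M'].T@(np.array(p)-im['P']); return np.array([im['cx']+im['fx']*c[0]/-c[2], im['cy']-im['fy']*c[1]/-c[2]])
E
python3 - <<'E'
from h import *
s=ctrl.get_state(); print(s); print(ctrl.grasp_offset)
for n in('scene','top'):
    im=grab(n); cv2.imwrite(f'pics/{n}0.png',im['bgr']); print(n,{k:v for k,v in im.items() if k not in('pixels','bgr')})
    np.save(f'pics/{n}0.npy',im,allow_pickle=True)
E
```

```text
pics
{'time': 0.0, 'joint_positions': array([-1.28491826,  0.32184915, -0.07009738,  1.45169136,  0.02259614,
        1.37078101, -0.05689118]), 'qd': array([ 0.00101658,  0.00078121,  0.00091513, -0.00107548,  0.00036062,
        0.00144882, -0.00023085]), 'joint_torque': array([ 1.91862350e-04, -4.91281843e+01, -4.03685309e-01, -3.12534535e+01,
       -6.39386033e-02,  4.36688215e-02,  1.53227193e-04]), 'position': array([0.17437855, 0.62559367, 0.22143641]), 'tool_rot': array([-4.25492317e-01, -3.11246896e+00,  3.03749566e-03]), 'ft_force': array([0.90145826, 0.39422906, 0.80538505]), 'torque': array([-0.0467044 ,  0.03350026, -0.06782561]), 'grip_force': 0.0, 'grip_width': 1.00031216386888}
0.0187
scene {'fx': 484.12012926426246, 'fy': 484.12012926426246, 'cx': 260.40037700488466, 'cy': 190.00022524574598, 'xyz': array([ 1.51065016, -0.78772384,  1.05949411]), 'rotation': array([0.87191992, 0.40000074, 0.79641687]), 'P': array([ 1.51065016, -0.78772384,  1.05949411]), 'M': array([[ 6.51713696e-01, -4.52599877e-01,  6.08623537e-01],
       [ 7.58464980e-01,  3.88511087e-01, -5.23249472e-01],
       [ 3.65654998e-04,  8.02628486e-01,  5.96479153e-01]])}
top {'fx': 448.4678475395649, 'fy': 448.4678475395649, 'cx': 257.0307663797866, 'cy': 188.65125258379732, 'xyz': array([0.30887324, 0.01007089, 1.26257181]), 'rotation': array([ 0.16763552, -0.15280229, -1.49923767]), 'P': array([0.30887324, 0.01007089, 1.26257181]), 'M': array([[ 0.06602677,  0.97674572, -0.20398105],
       [-0.99781411,  0.06407205, -0.01617966],
       [-0.00273393,  0.20460346,  0.97884113]])}
```

View pics/scene0.png

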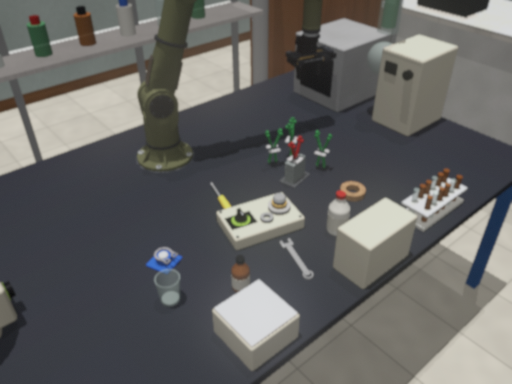

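View pics/top0.png

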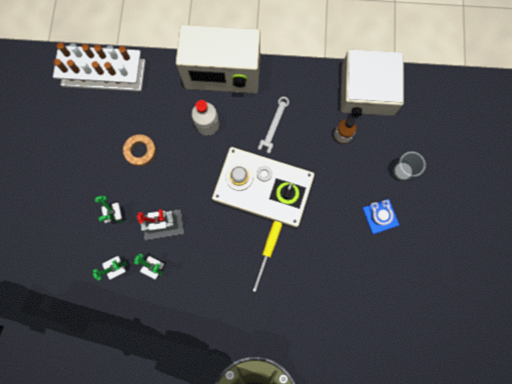

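The scene view shows the red pliers at about (295,165), the drive at (260,218) and the stand at (164,257). In the top view the red pliers are at (160,220), the drive at (263,187), and the stand with its ring at (382,214). Next I'll measure with colour masks.

Run:
```python
from h import *
im=np.load('pics/top0.npy',allow_pickle=True).item(); b=im['bgr']; hsv=cv2.cvtColor(b,cv2.COLOR_BGR2HSV)
c=[cv2.resize(b[y:y+h,x:x+w],None,fx=k,fy=k,interpolation=cv2.INTER_CUBIC) for x,y,w,h,k in((130,195,66,50,6),(355,190,66,50,6),(205,145,118,82,6))]
can=np.zeros((600,800,3),np.uint8)
can[:300,:396]=c[0];can[:300,400:796]=c[1];
d=cv2.resize(b[145:228,208:320],(400,296),interpolation=cv2.INTER_CUBIC);can[302:598,:400]=d
sc=np.load('pics/scene0.npy',allow_pickle=True).item()['bgr']
can[302:598,402:798]=cv2.resize(sc[120:220,240:374],(396,296),interpolation=cv2.INTER_CUBIC)
cv2.imwrite('pics/m1.png',can)
def box(m,lo,z,name):
    cs,_=cv2.findContours(m.astype(np.uint8),cv2.RETR_EXTERNAL,cv2.CHAIN_APPROX_NONE)
    for k in cs:
        if cv2.contourArea(k)<lo: continue
        P=np.array([onz(im,u,v,z)[:2] for u,v in k[:,0]])*1000
        r=cv2.minAreaRect(P.astype(np.float32)); print(name,k[:,0].mean(0).round(),np.round(r[0],1),np.round(r[1],1),round(r[2],1))
H,S,V=[hsv[...,i].astype(int) for i in range(3)]
box((H>100)&(H<130)&(S>150)&(V>120),100,.008,'stand')
box((H>12)&(H<40)&(S<90)&(V>170),2000,.046,'cream')
box(((H<8)|(H>172))&(S>150)&(V>100),20,.16,'red')
print(hsv[232,150],hsv[215,200],hsv[180,225],hsv[228,170],hsv[222,150])
```

```text
stand [381. 219.] [ 514.3 -322. ] [81.2 82.7] 21.9
cream [264. 186.] [572.2  13.9] [248.7 158.3] 75.7
cream [280.  38.] [978.8  64.1] [ 335.8 1552.7] 3.7
red [145. 218.] [449.5 299.7] [25.4 42.2] 6.5
red [160. 215.] [457.4 263.2] [27.7 12.4] 6.4
red [201. 105.] [750.5 190.4] [30.8 28.8] 5.1
[84 19 66] [117  41  62] [ 30   2 229] [83 17 61] [165  43  59]
```

View pics/m1.png

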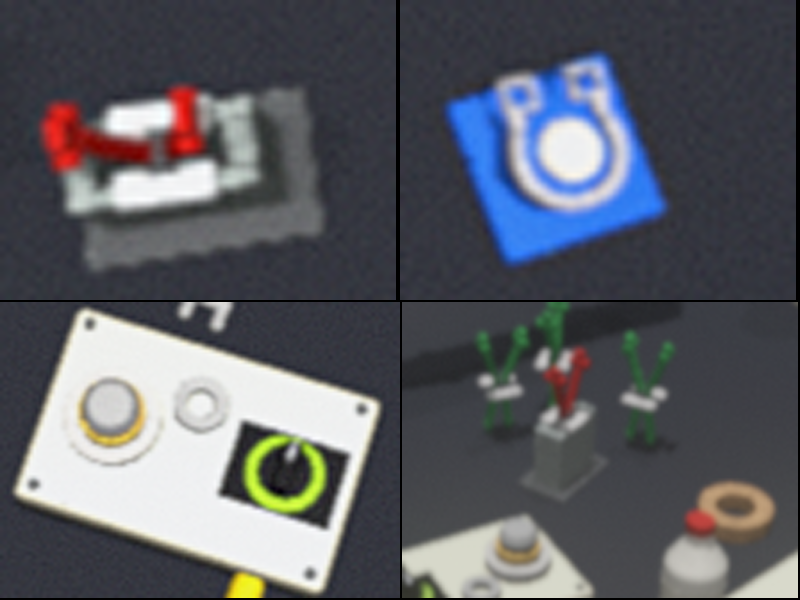

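Crops: the pliers in the holder, with the foot corners at roughly (180,210), (184,234) and (145,240). The ring opens towards the image top with its eyes at (374,206) and (386,203). The spindle is at (239,174) and the knob at (288,193) with its mark pointing up. Next I'll get rough positions and the wrist camera geometry.

```bash
cat >> h.py <<'E'
def tgt(pos,yaw):
    "tool pointing down, tool y axis at yaw (or +pi) in world; prints shift (units) and turn (units)"
    s=ctrl.get_state(); M=rot(s['tool_rot']); best=None
    for k in(0,np.pi):
        y=np.array([np.cos(yaw+k),np.sin(yaw+k),0]); z=np.array([0,0,-1.]); T=np.stack([np.cross(y,z),y,z],1)
        w=R.from_matrix(M.T@T).as_rotvec()
        if best is None or np.linalg.norm(w)<np.linalg.norm(best): best=w
    d=M.T@(np.array(pos)-s['position'])
    print('t%.2f'%s['time'],'pos',s['position'].round(4),'F',s['ft_force'].round(1),'q7 %.2f'%s['joint_positions'][6],'gw %.3f gf %.1f'%(s['grip_width'],s['grip_force']),'\n shift',(d/.3).round(4),'turn',(best/np.deg2rad(60)).round(4))
E
python3 - <<'E'
from h import *
im=np.load('pics/top0.npy',allow_pickle=True).item()
tr,bl,br=[onz(im,*p,.004)*1000 for p in((180.5,210),(145,240),(183.7,233.7))]
print(tr,bl,br,'hold c',(tr+bl)/2,np.linalg.norm(tr-br),np.linalg.norm(bl-br),np.degrees(np.arctan2(*(br-bl)[[1,0]])))
print('spindle',onz(im,208+110/3.571,145+(402-302)/3.571,.096),'knob',onz(im,208+285/3.571,145+(475-302)/3.571,.05))
sc=np.load('pics/scene0.npy',allow_pickle=True).item()
w=grab('wrist'); print(w['tool_from_camera'],w['fx'],w['cx'],w['cy'])
cv2.imwrite('pics/w0.png',w['bgr'])
c=(tr+bl)/2000
tgt([c[0],c[1],.26],np.arctan2(*(br-bl)[[1,0]]))
E
```

```text
[495.11120066 243.67699893   4.        ] [403.9353534  334.40088647   4.        ] [428.65222339 227.90763994   4.        ] hold c [449.52327703 289.0389427    4.        ] 68.30423370794935 109.3239919580492 -76.93312059798812
spindle [0.59148739 0.08087438 0.096     ] knob [ 0.55364529 -0.05540881  0.05      ]
[[ 3.46562660e-04  9.69051254e-01  2.46859365e-01  6.77529984e-02]
 [ 9.99999940e-01 -3.38078327e-04 -7.67538748e-05 -2.91735963e-04]
 [ 9.07936259e-06  2.46859377e-01 -9.69051313e-01 -1.63273802e-01]
 [ 0.00000000e+00  0.00000000e+00  0.00000000e+00  1.00000000e+00]] 287.0897767605856 255.41124727592472 189.54741018193886
t0.15 pos [0.1744 0.6257 0.2217] F [-0.3 -0.3 -0. ] q7 -0.06 gw 0.997 gf 0.0 
 shift [-1.1846 -0.8351 -0.1263] turn [-1.400e-03 -3.000e-04 -4.773e-01]
```

jog_arm(
  moves=[-0.2,-0.14,-0.08,0,0,-0.16,1,-0.4,-0.28,-0.16,0,0,-0.32,1,-0.6,-0.42,-0.25,0,0,-0.477,1,-0.6,-0.42,-0.25,0,0,-0.477,1,-0.6,-0.42,-0.25,0,0,-0.477,1,-0.6,-0.42,-0.25,0,0,-0.477,1,-0.6,-0.42,-0.25,0,0,-0.477,1,-0.6,-0.42,-0.25,0,0,-0.477,1],
)

```text
time: 1.15
position: [0.3129, 0.4572, 0.2968]
tool_rot: [0.36, -3.12, 0.001]
ft_force: [0.3, -0.5, -0.1]
grip_width: 1.003
grip_force: 0.0
```

jog_arm(
  moves=[-0.1,-0.2,0,0,0,0,1,-0.2,-0.4,0,0,0,0,1,-0.3,-0.6,0,0,0,0,1,-0.315,-0.645,0,0,0,0,1,-0.315,-0.645,0,0,0,0,1,-0.315,-0.645,0,0,0,0,1,-0.315,-0.645,0,0,0,0,1,-0.315,-0.645,0,0,0,0,1],
)

```text
time: 2.15
position: [0.4491, 0.2905, 0.2975]
tool_rot: [0.361, -3.121, -0.0]
ft_force: [-1.0, 1.1, -0.1]
grip_width: 1.002
grip_force: 0.0
```

Run:
```python
from h import *
w=grab('wrist'); np.save('pics/w1.npy',w,allow_pickle=True); cv2.imwrite('pics/w1.png',w['bgr'])
tgt([.4495,.289,.3],np.radians(103.07))
```

```text
t2.20 pos [0.4493 0.2901 0.2975] F [ 0.2 -0.2 -0.3] q7 1.18 gw 0.998 gf 0.0 
 shift [ 0.0002 -0.0039 -0.0082] turn [ 0.     -0.      0.0014]
```

View pics/w1.png

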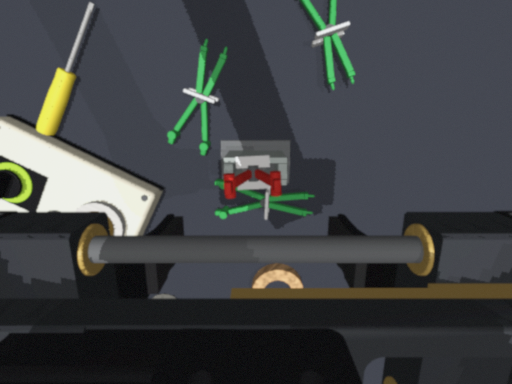

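The wrist view shows the grey foot from (221,140) to (290,140), the white plates at about (254,160), and the red handle bars at (231,185) and (275,183). The holder sits square to the tool. I'll measure it precisely.

Run:
```python
from h import *
im=np.load('pics/w1.npy',allow_pickle=True).item(); b=im['bgr']; hsv=cv2.cvtColor(b,cv2.COLOR_BGR2HSV)
H,S,V=[hsv[...,i].astype(int) for i in range(3)]
cv2.imwrite('pics/m2.png',cv2.resize(b[130:230,205:305],(600,600),interpolation=cv2.INTER_CUBIC))
m=((H<8)|(H>172))&(S>120)&(V>60); m[:150]=0;m[212:]=0;m[:,:215]=0;m[:,290:]=0
n,l,st,c=cv2.connectedComponentsWithStats(m.astype(np.uint8))
for i in range(1,n):
    if st[i][4]>10: print('red',st[i],c[i].round(1))
for v in(145,150,155,160,165,170): print(v,[int(x) for x in V[v,214:298]])
print([int(x) for x in V[130:150,255]])
```

```text
red [255 169  27  27 399] [270.6 180.5]
red [224 170  28  29 430] [234.2 182.7]
145 [82, 81, 82, 82, 82, 82, 97, 128, 136, 134, 136, 134, 135, 134, 134, 134, 134, 134, 134, 133, 133, 134, 133, 133, 134, 133, 128, 112, 90, 87, 86, 85, 85, 87, 87, 87, 85, 86, 86, 89, 85, 87, 87, 88, 88, 87, 89, 89, 88, 89, 88, 88, 88, 87, 90, 88, 89, 89, 88, 89, 88, 88, 89, 88, 89, 88, 88, 87, 88, 89, 88, 87, 88, 88, 87, 82, 61, 54, 53, 53, 54, 52, 54, 58]
150 [78, 76, 76, 75, 76, 80, 94, 119, 125, 127, 127, 127, 127, 126, 120, 110, 107, 106, 107, 105, 106, 106, 106, 105, 107, 106, 105, 104, 98, 83, 77, 77, 76, 78, 76, 78, 76, 77, 77, 79, 82, 83, 84, 82, 83, 82, 83, 82, 83, 84, 83, 83, 82, 84, 83, 83, 83, 83, 83, 83, 83, 84, 83, 79, 81, 83, 82, 83, 85, 89, 88, 87, 87, 88, 89, 82, 63, 54, 53, 55, 53, 54, 54, 51]
155 [75, 77, 77, 76, 74, 79, 95, 122, 127, 126, 122, 108, 95, 87, 87, 85, 86, 84, 86, 85, 87, 89, 91, 91, 87, 86, 85, 87, 88, 88, 91, 96, 95, 96, 97, 97, 98, 103, 105, 106, 107, 111, 113, 114, 114, 117, 122, 123, 123, 126, 128, 134, 135, 137, 130, 109, 87, 79, 77, 79, 77, 78, 79, 78, 78, 78, 78,
[... 609 characters left out ...]
72, 171, 171, 171, 169, 159, 137, 127, 126, 126, 127, 124, 117, 114, 114, 121, 142, 165, 171, 170, 171, 169, 170, 169, 170, 170, 164, 144, 100, 77, 76, 76, 73, 74, 74, 86, 114, 137, 141, 140, 140, 140, 139, 139, 129, 97, 86, 80, 62, 53, 54, 52, 53, 52, 52, 52]
170 [77, 76, 76, 75, 71, 54, 49, 58, 76, 95, 123, 127, 128, 131, 135, 134, 131, 127, 116, 84, 67, 69, 72, 76, 78, 77, 78, 78, 83, 85, 87, 87, 88, 86, 87, 87, 82, 76, 72, 75, 77, 89, 95, 93, 92, 91, 89, 85, 81, 81, 76, 76, 76, 77, 77, 75, 75, 75, 77, 79, 79, 77, 78, 84, 103, 119, 128, 137, 138, 140, 141, 138, 126, 94, 84, 73, 57, 55, 55, 54, 53, 51, 52, 55]
[53, 54, 54, 55, 53, 54, 55, 54, 52, 56, 70, 83, 88, 89, 89, 87, 87, 87, 88, 87]
```

View pics/m2.png

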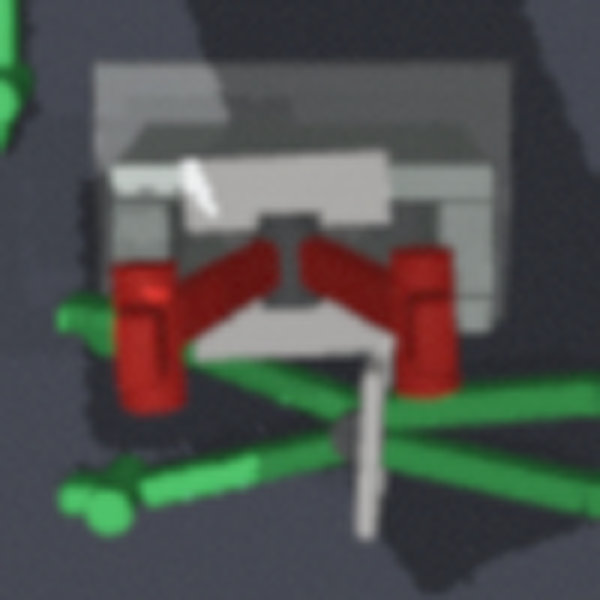

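Run:
```python
from h import *
im=np.load('pics/w1.npy',allow_pickle=True).item()
q=lambda x,y:((x+.5)/6-.5+205,(y+.5)/6-.5+130)
L,Rr=onz(im,*q(150,337),.158)*1000,onz(im,*q(425,323),.158)*1000
print('bars',L,Rr,np.linalg.norm(L-Rr),'mid',(L+Rr)/2,'yaw L->R',np.degrees(np.arctan2(*(Rr-L)[[1,0]])))
a,b,c=[onz(im,*q(*p),.084)*1000 for p in((112,165),(493,165),(490,330))]
print('rim',a,b,c,np.linalg.norm(a-b),np.linalg.norm(b-c),'c',(a+c)/2,'yaw',np.degrees(np.arctan2(*(b-a)[[1,0]])))
a,b=[onz(im,*q(*p),.004)*1000 for p in((93,64),(511,64))]
print('foot',a,b,np.linalg.norm(a-b),'yaw',np.degrees(np.arctan2(*(b-a)[[1,0]])), 'c',(a+b)/2+im['M']@np.array([0,-1,0])*35)
p=[onz(im,*q(*p),.10)*1000 for p in((185,160),(388,152),(195,358),(392,340))]
print('plates',np.mean(p,0)); mid=(L+Rr)/2000
tgt([mid[0],mid[1],.136],np.arctan2(*(Rr-L)[[1,0]]))
```

```text
bars [460.36549756 264.4234669  158.        ] [446.49498477 312.18330385 158.        ] 49.73321979466481 mid [453.43024116 288.30338538 158.        ] yaw L->R 106.1944656226365
rim [443.18636176 245.70312013  84.        ] [424.09601715 327.08042927  84.        ] [460.22956069 335.89513284  84.        ] 83.58652822484174 37.19317099010077 c [451.70796122 290.79912649  84.        ] yaw 103.20231510241997
foot [431.06743066 229.28697885   4.        ] [406.03752858 335.97555419   4.        ] 109.58534622539236 yaw 103.20321840293222 c [451.57364941 290.37661408  12.63782016]
plates [450.56928525 287.63283026 100.        ]
t2.20 pos [0.4493 0.2901 0.2975] F [ 0.2 -0.2 -0.3] q7 1.18 gw 0.998 gf 0.0 
 shift [-0.0121 -0.0091  0.5385] turn [ 0.     -0.     -0.0507]
```

The holder centre is (451.6, 290.6) with yaw 103.2°, and the sizes match (83.6 × 37.2 rim, 109.6 foot). The pliers grip is at (453, 288) with yaw about 106°, bars 49.7 mm apart (expected 50). I'll descend and grip gently.

jog_arm(
  moves=[-0.012,-0.009,0,0,0,-0.05,1,-0.012,-0.009,0.13,0,0,-0.05,1,-0.012,-0.009,0.26,0,0,-0.05,1,-0.012,-0.009,0.4,0,0,-0.05,1,-0.012,-0.009,0.5,0,0,-0.05,1,-0.012,-0.009,0.538,0,0,-0.05,1,-0.012,-0.009,0.538,0,0,-0.05,1,-0.012,-0.009,0.538,0,0,-0.05,0.4],
  newtons=6,
)

```text
time: 3.2
position: [0.4549, 0.2882, 0.1377]
tool_rot: [-0.438, 3.108, 0.002]
ft_force: [0.5, -0.5, 0.6]
grip_width: 0.949
grip_force: 0.0
```

jog_arm(
  moves=[0,0,0,0,0,0,0.33,0,0,0,0,0,0,0.33,0,0,0,0,0,0,0.33,0,0,0,0,0,0,0.33,0,0,0,0,0,0,0.33,0,0,0,0,0,0,0.33,0,0,0,0,0,0,0.33,0,0,0,0,0,0,0.33],
  newtons=6,
)

```text
time: 4.2
position: [0.4543, 0.2877, 0.1367]
tool_rot: [-0.438, 3.11, 0.001]
ft_force: [-0.3, 0.3, 5.5]
grip_width: 0.71
grip_force: 6.0
```

jog_arm(
  moves=[0,0,0,0,0,0,0.33,0,0,0,0,0,0,0.33,0,0,0,0,0,0,0.33,0,0,-0.07,0,0,0,0.33,0,0,-0.17,0,0,0,0.33,0,0,-0.27,0,0,0,0.33,0,0,-0.37,0,0,0,0.33,0,0,-0.4,0,0,0,0.33],
  newtons=14,
)

```text
time: 5.2
position: [0.4544, 0.2876, 0.257]
tool_rot: [-0.438, 3.11, 0.001]
ft_force: [0.2, 0.7, -1.4]
grip_width: 0.666
grip_force: 8.3
```

Run:
```python
from h import *
im=np.load('pics/top0.npy',allow_pickle=True).item()
q=lambda x,y:((x-400+.5)/6-.5+355,(y+.5)/6-.5+190)
c=onz(im,*q(569,151),.033)[:2]; bo=onz(im,*q(570,150),.035)[:2]; a=onz(im,*q(585,82),.035)[:2]; b=onz(im,*q(520,94),.035)[:2]
print('C',c,'boss',bo,'eyes',a,b,np.linalg.norm(a-b),'mid',(a+b)/2,np.linalg.norm((a+b)/2-bo),'ring x yaw',np.degrees(np.arctan2(*((a+b)/2-bo)[::-1])),'y yaw',np.degrees(np.arctan2(*(b-a)[::-1])))
w=grab('wrist'); cv2.imwrite('pics/w2.png',w['bgr'])
m=(a+b)/2
tgt([.47,-.0,.256],np.arctan2(*(a-b)[::-1]))
```

```text
C [ 0.5142928  -0.32136523] boss [ 0.51445402 -0.32128082] eyes [ 0.54670894 -0.32792065] [ 0.53910463 -0.29801162] 0.03086058288482203 mid [ 0.54290679 -0.31296614] 0.029642770643004794 ring x yaw 16.289827332505205 y yaw 104.2650904584879
t5.25 pos [0.4544 0.2876 0.2572] F [ 0.3  0.1 -0.9] q7 1.25 gw 0.671 gf 8.3 
 shift [ 0.2149 -0.9359  0.0032] turn [0.0006 0.0014 0.0297]
```

View pics/w2.png

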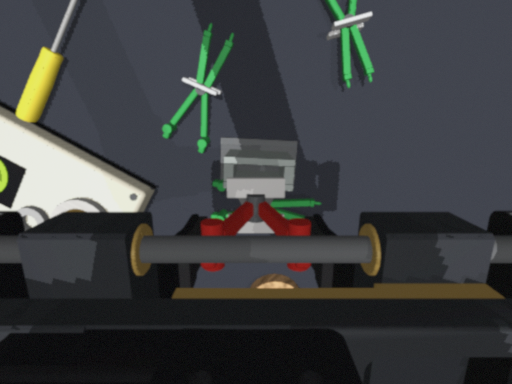

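The pliers are out, level and at 58 mm. The holder below is at (258,170). Now I'll carry them to the ring: eye midpoint is about (543.3, −313.5), ring x yaw about 15°, eye spacing 31 mm (expected 32), and 29.6 mm from the centre (expected 30).

jog_arm(
  moves=[0,-0.05,0,0,0,0,0.33,0.02,-0.17,0,0,0,0,0.33,0.04,-0.33,0,0,0,0,0.33,0.06,-0.49,0,0,0,0,0.33,0.08,-0.65,0,0,0,0,0.33,0.09,-0.8,0,0,0,0,0.33,0.1,-0.93,0,0,0,0,0.33,0.1,-1,0,0,0,0,0.33],
)

```text
time: 6.25
position: [0.5069, -0.0133, 0.2544]
tool_rot: [0.431, -3.109, 0.001]
ft_force: [0.6, 1.1, -1.2]
grip_width: 0.671
grip_force: 8.3
```

jog_arm(
  moves=[0.01,-0.07,0,0,0,0,0.33,0.03,-0.18,0,0,0,0,0.33,0.06,-0.33,0,0,0,0,0.33,0.09,-0.49,0,0,0,0,0.33,0.12,-0.65,0,0,0,0,0.33,0.15,-0.81,0,0,0,0.02,0.33,0.17,-0.95,0,0,0,0.02,0.33,0.175,-1,0,0,0,0.02,0.33],
)

```text
time: 7.25
position: [0.5378, -0.316, 0.2543]
tool_rot: [0.396, -3.112, 0.001]
ft_force: [-0.9, 0.2, -1.1]
grip_width: 0.668
grip_force: 8.3
```

Run:
```python
from h import *
import time
tgt([.5433,-.3135,.256],np.radians(105))
w=grab('wrist'); np.save('pics/w3.npy',w,allow_pickle=True); s=grab('scene'); np.save('pics/s3.npy',s,allow_pickle=True)
b=w['bgr']; print(proj(w,[.5433,-.3135,.035]),proj(w,[.5144,-.3213,.035]))
u,v=map(int,proj(s,[.5433,-.3135,.08])); print(u,v)
can=np.zeros((600,800,3),np.uint8)
can[:384,:512]=b
c=cv2.resize(s['bgr'][v-30:v+30,u-30:u+30],(288,288),interpolation=cv2.INTER_CUBIC); can[:288,512:]=c
cv2.imwrite('pics/m3.png',can)
```

```text
t7.25 pos [ 0.5378 -0.316   0.2543] F [-0.9  0.2 -1.1] q7 2.47 gw 0.668 gf 8.3 
 shift [-0.0196  0.0034 -0.0058] turn [-0.     -0.0038 -0.008 ]
[256.08179268 173.20334627] [255.87277692 151.06126923]
168 245
```

View pics/m3.png

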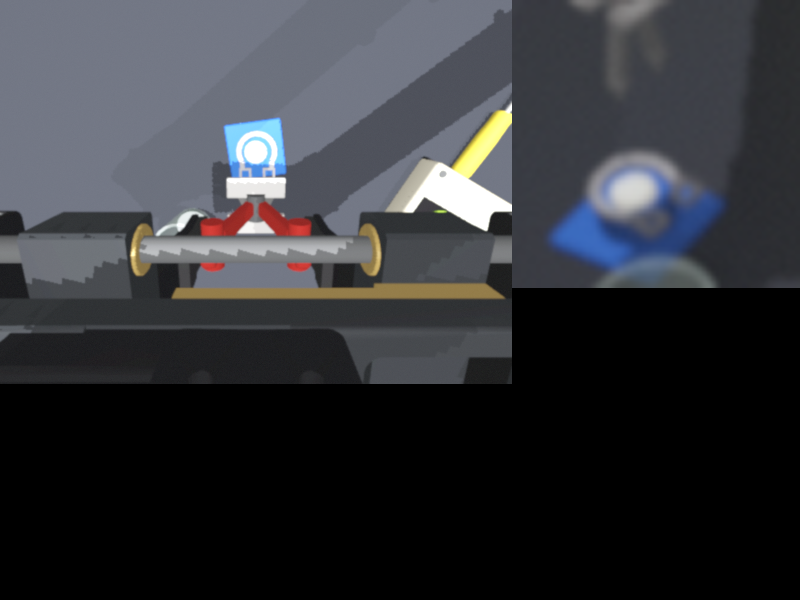

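The wrist view has the ring boss at (256,151.5), where I predicted (255.9,151.1). The eyes are near (245,172) and (268,172), and the plates at (227–285,178–196). Next, measure the pliers' offset and tilt in the hand from the plates and bars.

Run:
```python
from h import *
w=np.load('pics/w3.npy',allow_pickle=True).item(); b=w['bgr']
st=ctrl.get_state(); M=rot(st['tool_rot']); t=st['position']
hsv=cv2.cvtColor(b,cv2.COLOR_BGR2HSV)
def tool(u,v,dz): return (M.T@(onz(w,u,v,t[2]+dz)-t)*1000).round(1)
m=((hsv[...,1]<40)&(hsv[...,2]>150)).astype(np.uint8); m[:, :200]=0; m[:,310:]=0
n,l,s,c=cv2.connectedComponentsWithStats(m)
for i in range(1,n):
    if s[i][4]>40: print('white',s[i],c[i].round(1))
H,S=hsv[...,0].astype(int),hsv[...,1]; r=(((H<8)|(H>172))&(S>120)).astype(np.uint8); r[:,:190]=0;r[:,320:]=0
n,l,s,c=cv2.connectedComponentsWithStats(r)
for i in range(1,n):
    if s[i][4]>10: print('red',s[i],c[i].round(1))
print('plate near edge, underside', tool(256,177.5,-.0523),'corners',tool(227,178,-.0523),tool(285,178,-.0523))
print('bars L top/bot z bar top', tool(212,220,.0247),tool(212,270,.0187),tool(299,220,.0247),tool(299,270,.0187))
can=np.zeros((600,800,3),np.uint8)
can[:,:]=cv2.resize(b[115:280,146:366],(800,600),interpolation=cv2.INTER_CUBIC)
cv2.imwrite('pics/m4.png',can)
```

```text
white [ 226  131   60   68 1768] [256.1 175. ]
white [244 141  23  23 411] [255.2 151.5]
white [238 221  36  13 347] [255.4 228.1]
white [ 200  241  110   16 1344] [254.  246.8]
red [200 202  53  34 966] [226.9 222.2]
red [259 202  53  34 976] [284.  222.2]
red [200 263  24   9 160] [212.1 266.1]
red [287 263  25   9 163] [298.5 266.1]
plate near edge, underside [24.  -1.1 52.4] corners [ 23.7 -23.4  52.4] [23.6 21.1 52.4]
bars L top/bot z bar top [ 18.  -23.7 -24.7] [-13.7 -25.8 -18.8] [ 18.   20.7 -24.6] [-13.8  22.7 -18.7]
```

View pics/m4.png

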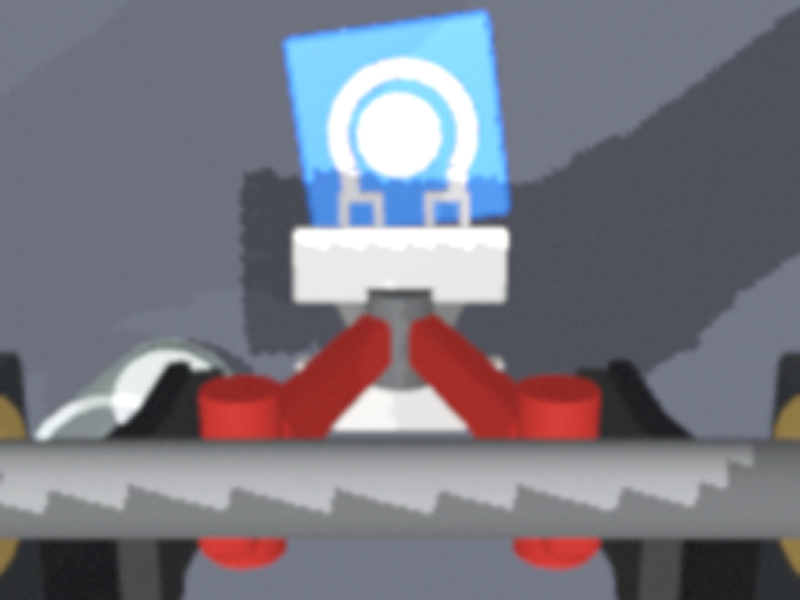

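The shot shows the ring circle centred at about zoom (404,134), with both lugs symmetric about zoom x = 405. So the ring is square to the tool and about 2 mm off the boss in y. Now compute the ring in the tool frame against the pliers.

Run:
```python
from h import *
w=np.load('pics/w3.npy',allow_pickle=True).item(); b=w['bgr']
st=ctrl.get_state(); M=rot(st['tool_rot']); t=st['position']; print(t)
q=lambda x,y:((x+.5)*.275-.5+146,(y+.5)*.275-.5+115)
def tool(u,v,z): return (M.T@(onz(w,u,v,z)-t)*1000).round(1)
for n,p,z in(('ring C',(404,134),.0345),('boss',(398.5,135),.035),('eyeL in',(363,197),.035),('eyeR in',(447.5,197),.035),('eye mid',(405.3,197),.035)): print(n,tool(*q(*p),z))
zb=t[2]+.0187
print('cap near',tool(*q(243,408),zb+.006),tool(*q(557,408),zb+.006),tool(*q(243,378),zb-.006),'far',tool(*q(243,568),zb+.003),tool(*q(557,568),zb+.003))
print('plate',tool(*q(292,228),t[2]-.0523),tool(*q(509,228),t[2]-.0523))
gray=cv2.cvtColor(b,cv2.COLOR_BGR2GRAY)
print(gray[165:180,236:276])
```

```text
[ 0.53886638 -0.31396857  0.25460158]
ring C [2.430e+01 1.000e-01 2.202e+02]
boss [ 24.   -1.9 219.7]
eyeL in [  1.  -15.1 219.6]
eyeR in [  0.9  16.3 219.6]
eye mid [  1.    0.6 219.6]
cap near [ 14.3 -23.7 -24.7] [ 14.2  20.7 -24.6] [ 14.4 -25.4 -12.7] far [-12.5 -25.1 -21.8] [-12.6  22.1 -21.7]
plate [ 24.2 -24.2  52.4] [24.1 21.5 52.4]
[[132 132 136 161 193 206 207 201 178 147 133 134 133 133 140 150 151 139
  136 136 142 151 149 139 135 139 147 138 135 138 143 148 165 198 222 229
  232 231 188 149]
 [132 133 136 158 191 205 207 202 185 151 135 134 134 135 135 135 133 134
  133 132 133 134 134 132 131 132 135 134 134 137 137 140 158 195 219 226
  225 216 177 148]
 [132 132 139 163 191 205 208 203 190 162 153 154 154 153 150 141 134 132
  131 131 133 132 132 133 131 134 143 156 158 158 159 163 178 203 221 226
  225 216 184 154]
 [132 134 147 174 195 206 207 206 199 186 185 187 186 186 179 157 137 133
  132 132 132 132 131 132 132 138 162 188 195 196 196 200 212 220 225 227
  227 222 207 170]
 [131 134 150 180 200 206 204 202 200 197 196 198 199 201 194 165 139 132
  131 131 132 13
[... 1047 characters left out ...]
 118 118 133
  176 213 207 151]
 [138 141 153 178 195 186 157 143 141 141 141 145 161 188 195 175 149 138
  135 135 132 131 130 130 129 132 153 184 190 166 132 124 123 125 123 136
  175 210 204 148]
 [172 174 178 189 202 207 198 195 194 191 191 194 198 206 211 203 193 188
  187 186 187 186 186 186 186 187 192 204 207 198 190 188 189 190 190 192
  203 217 213 190]
 [243 243 244 246 252 255 255 255 255 255 255 255 255 255 255 255 255 255
  255 255 255 255 255 255 255 255 255 255 255 255 255 255 255 255 255 255
  255 255 255 255]
 [255 255 255 255 255 255 255 255 255 255 255 255 255 255 255 255 255 255
  255 255 255 255 255 255 255 255 255 255 255 255 255 255 255 255 255 255
  255 255 255 255]]
```

```bash
cat > eye.py <<'E'
from h import *
w=grab('wrist'); st=ctrl.get_state(); M=rot(st['tool_rot']); t=st['position']; b=w['bgr']
print(t.round(4), st['qd'].round(3).max())
def tool(u,v,z): return (M.T@(onz(w,u,v,z)-t)*1000).round(1)
hsv=cv2.cvtColor(b,cv2.COLOR_BGR2HSV); S=hsv[...,1].astype(np.uint8)
m=(S<110).astype(np.uint8); m[:120]=1; m[178:]=1; m[:,:225]=1;m[:,288:]=1
big=cv2.resize(S,None,fx=4,fy=4,interpolation=cv2.INTER_CUBIC)
print(S[164:182:1,236:278])
E
python3 eye.py
```

```text
[ 0.5396 -0.312   0.2549] 0.004
[[166 145  79  18   4   4  17  77 147 164 165 168 167 168 165 164 161 163
  156 152 163 164 164 158 145 147 159 163 163 158 145  89  18   1   0   0
   29 104 161 165 163 162]
 [167 143  74  16   4   5  15  71 135 154 153 153 153 153 164 168 168 168
  166 165 167 169 170 167 163 156 147 140 139 135 129  77  15   3   3   6
   34 105 158 165 165 164]
 [164 128  58  11   2   4   9  39  71  78  79  78  78  93 143 166 169 167
  170 170 169 169 170 169 158 122  73  60  55  46  41  26   6   3   3   6
   23  81 146 165 166 164]
 [161 105  31   6   4   4   5   9  14  15  15  15  16  38 114 164 167 169
  172 169 170 170 168 169 149  87  26  11  10   8   5   5   5   6   6   5
   17  69 138 164 166 166]
 [158  93  21   6   9  16  18  19  18  21  18  12   6  29 106 165 170 170
  171 169 171 171 173 167 146  81  21  10  24  26  23  20  23  33  30  15
   20  66 134 164 167 166]
 [155  91  20  11  39  72  83  82  82  82  74  45  15  28 107 164 170 171
  170 171 171 171 172 171 146  82  23  27  78 101  97  94  92 101  84  36
   24  67 134 165 166 168]
 [159  94  25  17 
[... 1382 characters left out ...]
 [  5   5   2   1   1   2   1   1   1   0   1   1   1   1   1   1   1   2
    1   2   2   2   1   2   1   1   2   1   1   1   1   1   1   1   2   1
    2   2   2   1   2   2]
 [  0   0   0   0   0   0   0   0   0   0   0   0   0   0   0   0   0   0
    0   0   0   0   0   0   0   0   0   0   0   0   0   0   0   0   0   0
    0   0   0   0   0   0]
 [  0   0   0   0   0   0   0   0   0   0   0   0   0   0   0   0   0   0
    0   0   0   0   0   0   0   0   0   0   0   0   0   0   0   0   0   0
    0   0   0   0   0   0]
 [  0   0   0   0   0   0   0   0   0   0   0   0   0   0   0   0   0   0
    0   0   0   0   0   0   0   0   0   0   0   0   0   0   0   0   0   0
    0   0   0   0   0   0]]
```

```bash
cat > eye2.py <<'E'
from h import *
for i in range(3):
    w=grab('wrist'); st=ctrl.get_state(); M=rot(st['tool_rot']); t=st['position']; print(st['time'],t.round(4),st['qd'].round(3))
f=lambda u,v,z:(w['P'],onz(w,u,v,z))[1]
a=f(243.55,169.2,.035);b=f(267.1,169.2,.035); print(a,b,np.linalg.norm(a-b))
m=(a+b)/2; tx=M[:,0]; e=m-tx*.005; print('eye mid',e.round(4),'tool',(M.T@(e-t)*1000).round(1),'ring y yaw',np.degrees(np.arctan2(*(b-a)[[1,0]])),'tool y yaw',np.degrees(np.arctan2(M[1,1],M[0,1])))
tgt([e[0],e[1],.19],np.arctan2(M[1,1],M[0,1]))
E
python3 eye2.py
```

```text
7.45 [ 0.5403 -0.3107  0.2552] [-0.019 -0.015 -0.014 -0.001 -0.002 -0.001 -0.   ]
7.5 [ 0.5406 -0.3101  0.2555] [-0.011 -0.009 -0.003 -0.005  0.001  0.     0.001]
7.55 [ 0.5409 -0.3099  0.2558] [-0.006 -0.005  0.002 -0.005  0.001 -0.001  0.001]
[ 0.54605269 -0.32469911  0.035     ] [ 0.53781825 -0.29386884  0.035     ] 0.0319109934524001
eye mid [ 0.5468 -0.308   0.035 ] tool [ -6.1   0.  220.8] ring y yaw 104.95403997820415 tool y yaw 104.99359450440912
t7.55 pos [ 0.5409 -0.3099  0.2558] F [ 0.7 -0.4 -3. ] q7 2.47 gw 0.668 gf 8.3 
 shift [-0.0205  0.0009  0.2194] turn [ 0.0015  0.0003 -0.    ]
```

```bash
cat > eye2.py <<'E'
from h import *
for i in range(6): ctrl.get_image('wrist')
w=grab('wrist'); st=ctrl.get_state(); M=rot(st['tool_rot']); t=st['position']; print(st['time'],t.round(4),st['qd'].round(3))
S=cv2.cvtColor(w['bgr'],cv2.COLOR_BGR2HSV)[...,1].astype(float)
def cross(p,o):
    d=p-85; i=np.where(d[:-1]*d[1:]<0)[0]; return (o+i+d[i]/(d[i]-d[i+1])).round(2)
for r in range(166,178): print(r,cross(S[r,234:280],234))
for c in (242,243,244,245,265,266,267,268,269): print(c,cross(S[155:182,c],155))
E
python3 eye2.py
```

```text
7.9 [ 0.5407 -0.3115  0.2563] [ 0.005  0.003  0.004 -0.002 -0.001  0.001  0.001]
166 [235.72 248.2  259.39 271.8 ]
167 [235.85 238.82 245.11 248.19 259.39 262.29 268.73 271.79]
168 [235.92 238.74 245.37 248.19 259.4  262.1  268.86 271.8 ]
169 [235.9  238.83 245.39 248.23 259.39 262.1  268.84 271.81]
170 [235.91 238.86 245.39 248.31 259.41 262.1  268.81 271.92]
171 [235.92 238.86 245.38 248.34 259.39 262.19 268.67 272.29]
172 [235.92 238.98 245.12 248.35 259.26 262.79 266.29]
173 [235.92 248.45 258.69]
174 [235.94 248.82 256.73]
175 []
176 [235.54]
177 []
242 [161.27 162.42 166.29 172.68]
243 [163.19 166.3  172.64]
244 [156.41 163.21 166.33 172.52]
245 [157.26 163.21 166.86 172.11]
265 [162.96 166.03 172.1 ]
266 [156.07 172.03]
267 [166.02 171.94]
268 [166.23 171.67]
269 []
```

Run:
```python
from h import *
for i in range(2): ctrl.get_image('wrist')
w=grab('wrist'); st=ctrl.get_state(); M=rot(st['tool_rot']); t=st['position']; print(st['time'],t.round(4))
S=cv2.cvtColor(w['bgr'],cv2.COLOR_BGR2HSV)[...,1].astype(float)
def cross(p,o):
    d=p-85; i=np.where(d[:-1]*d[1:]<0)[0]; return (o+i+d[i]/(d[i]-d[i+1])).round(2)
for r in (169,170): print(r,cross(S[r,234:280],234))
for c in (242,243,265,266,267): print(c,cross(S[155:182,c],155))
a=onz(w,242.1,166.3,.035);b=onz(w,265.5,166.05,.035); tx=M[:,0]; e=(a+b)/2-tx*.005
print(np.linalg.norm(a-b),'eye mid',e.round(4),'tool',(M.T@(e-t)*1000).round(1),'yaw',np.degrees(np.arctan2(*(b-a)[[1,0]])))
tgt([e[0],e[1],.19],np.radians(105))
```

```text
8.05 [ 0.5406 -0.3119  0.2562]
169 [236.1  239.11 245.71 248.6  259.69 262.39 269.17 272.26]
170 [236.1  239.1  245.86 248.63 259.69 262.39 269.16 272.29]
242 [157.57 166.59 172.93]
243 [163.41 166.58 172.92]
265 [163.2  166.26 172.42]
266 [157.02 166.31 172.34]
267 [166.34 172.29]
0.03168948627874386 eye mid [ 0.5436 -0.3131  0.035 ] tool [ -2.6  -2.  221.2] yaw 105.49732434505259
t8.05 pos [ 0.5406 -0.3119  0.2562] F [-0.1  0.7 -1.5] q7 2.47 gw 0.665 gf 8.3 
 shift [-0.0087 -0.0066  0.2207] turn [ 0.      0.0002 -0.0024]
```

Settled reading: eye midpoint (543.6, −313.1), against (543.3, −313.5) from the top camera. Descend to just above the eyes.

jog_arm(
  moves=[-0.01,-0.0065,0.04,0,0,0,0.33,-0.01,-0.0065,0.12,0,0,0,0.33,-0.01,-0.0065,0.2,0,0,0,0.33,-0.01,-0.0065,0.27,0,0,0,0.33,-0.01,-0.0065,0.3,0,0,0,0.33,-0.01,-0.0065,0.3,0,0,0,0.33,-0.01,-0.0065,0.3,0,0,0,0.33,-0.01,-0.0065,0.3,0,0,0,0.33],
)

```text
time: 9.05
position: [0.5444, -0.3134, 0.1671]
tool_rot: [-0.406, 3.114, -0.001]
ft_force: [-0.6, -0.4, -1.7]
grip_width: 0.667
grip_force: 8.3
```

Run:
```python
from h import *
for i in range(4): ctrl.get_image('wrist')
w=grab('wrist'); st=ctrl.get_state(); M=rot(st['tool_rot']); t=st['position']
S=cv2.cvtColor(w['bgr'],cv2.COLOR_BGR2HSV)[...,1].astype(float)
e=np.array([.5436,-.3131,.035]); print('eye proj',proj(w,e),proj(w,e+M[:,1]*.016+M[:,0]*.005),proj(w,e-M[:,1]*.016+M[:,0]*.005))
tgt([.5436,-.3131,.148],np.radians(105))
s=grab('scene'); u,v=map(int,proj(s,e))
can=np.zeros((600,800,3),np.uint8)
can[:400,:400]=cv2.resize(w['bgr'][120:220,206:306],(400,400),interpolation=cv2.INTER_CUBIC)
can[:400,400:]=cv2.resize(s['bgr'][v-32:v+18,u-25:u+25],(400,400),interpolation=cv2.INTER_CUBIC)
cv2.imwrite('pics/m5.png',can)
```

```text
eye proj [255.53247472 182.27446281] [270.79209519 177.62801575] [240.27607371 177.62081592]
t9.30 pos [ 0.5441 -0.3131  0.1664] F [ 0.7  0.3 -0.6] q7 2.50 gw 0.666 gf 8.3 
 shift [0.0015 0.0004 0.0614] turn [-0.0001  0.0004 -0.0025]
```

View pics/m5.png

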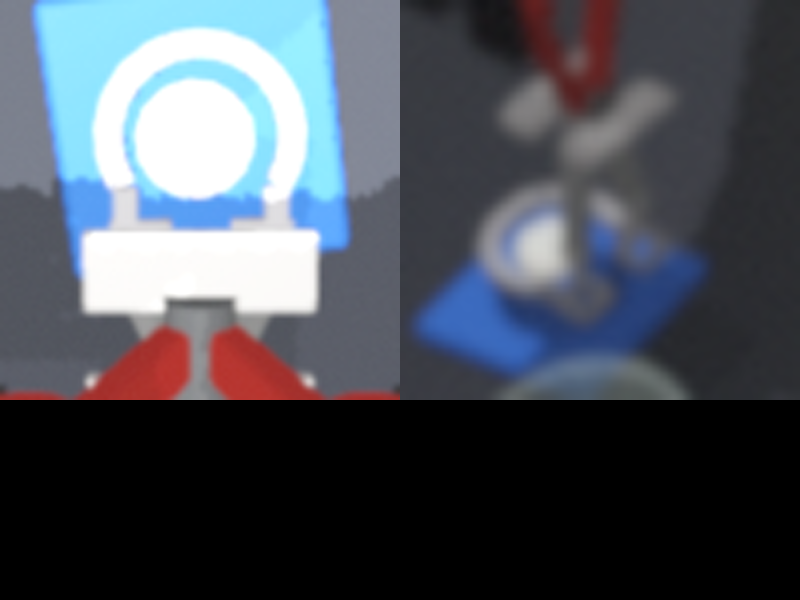

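The wrist view has the ring (centre 200.5) and plates (centre 201) aligned in zoom pixels, and the scene view shows the pins just above the lugs. Insert the pins.

jog_arm(
  moves=[0,0,0.01,0,0,0,0.33,0,0,0.02,0,0,0,0.33,0,0,0.03,0,0,0,0.33,0,0,0.04,0,0,0,0.33,0,0,0.05,0,0,0,0.33,0,0,0.057,0,0,0,0.33,0,0,0.057,0,0,0,0.33,0,0,0.057,0,0,0,0.33],
)

```text
time: 10.35
position: [0.544, -0.3131, 0.1492]
tool_rot: [-0.406, 3.115, -0.0]
ft_force: [-0.6, 0.6, -1.6]
grip_width: 0.664
grip_force: 8.3
```

Run:
```python
from h import *
F=[]
for i in range(4): w=grab('wrist'); F.append(ctrl.get_state()['ft_force'])
print(np.mean(F,0)); tgt([.5436,-.3131,.148],np.radians(105)); cv2.imwrite('pics/w6.png',w['bgr'])
S=cv2.cvtColor(w['bgr'],cv2.COLOR_BGR2GRAY).astype(int)
m=(S[120:176,206:306]>235).astype(np.uint8); c=cv2.connectedComponentsWithStats(m); print(c[2],c[3])
s=grab('scene'); u,v=map(int,proj(s,[.5436,-.3131,.035]))
can=np.zeros((400,800,3),np.uint8)
can[:400,:400]=cv2.resize(w['bgr'][120:220,206:306],(400,400),interpolation=cv2.INTER_CUBIC)
can[:400,400:]=cv2.resize(s['bgr'][v-32:v+18,u-25:u+25],(400,400),interpolation=cv2.INTER_CUBIC)
cv2.imwrite('pics/m6.png',can)
```

```text
[-0.49012271  0.14377199 -1.59758325]
t10.55 pos [ 0.544  -0.3131  0.1492] F [-0.8  0.2 -1.6] q7 2.51 gw 0.669 gf 8.3 
 shift [0.0014 0.0004 0.004 ] turn [-0.0001  0.0003 -0.0025]
[[   0    0  100   56 4029]
 [  22    8   56   45  799]
 [  33   21   31   31  772]] [[49.6351452  26.16281956]
 [50.28285357 25.73341677]
 [47.98445596 36.30699482]]
```

The force stays at the pliers' weight and there's no contact, so the pins are in the eyes. Squeeze.

jog_arm(
  moves=[0,0,0,0,0,0,0.2,0,0,0,0,0,0,0.1,0,0,0,0,0,0,0,0,0,0,0,0,0,-0.1,0,0,0,0,0,0,-0.2,0,0,0,0,0,0,-0.3,0,0,0,0,0,0,-0.4,0,0,0,0,0,0,-0.5],
  newtons=25,
)

```text
time: 11.6
position: [0.5438, -0.3132, 0.149]
tool_rot: [0.406, -3.115, 0.0]
ft_force: [-0.3, -0.9, -2.0]
grip_width: 0.298
grip_force: 25.0
```

```bash
cat > ring.py <<'E'
from h import *
F=[]
for i in range(4): w=grab('wrist'); F.append(ctrl.get_state()['ft_force'])
print(np.mean(F,0)); s=ctrl.get_state(); print(s['time'],s['position'].round(4),s['grip_width'],s['grip_force'])
g=cv2.cvtColor(w['bgr'],cv2.COLOR_BGR2HSV); np.save('pics/wl.npy',w,allow_pickle=True)
W=((g[...,1]<60)&(g[...,2]>100)).astype(np.uint8)
for r in range(120,190,4): print(r,''.join('#' if x else '.' for x in W[r,200:312]))
E
python3 ring.py
```

```text
[-0.31629062  0.23059298 -0.66342878]
11.8 [ 0.5438 -0.3132  0.149 ] 0.2925722702045707 25.000027120113373
120 ############..............................................................................######################
124 ###########................................................................................#####################
128 ###########................................................................................#####################
132 ############...............................##########################......................#####################
136 #############......................##########################################...............####################
140 #############.................###############......................###############..........####################
144 ##############.............###########.......###################..........############.......###################
148 ###############..........#########.......###########################..........##########.....###################
152 ###############........#########.......##############
[... 412 characters left out ...]
68 ..################......######..............######################................#######......#################
172 ........................######.......................#####........................#######.......################
176 .................##...#####################################################################.....################
180 ...................########################################################################.....################
184 ..................###########################################################################...################
188 .................###############################################################################################
```

The ring is visibly spread (outer width 54 to 68 px). Lift gently.

jog_arm(
  moves=[0,0,-0.01,0,0,0,-0.5,0,0,-0.03,0,0,0,-0.5,0,0,-0.06,0,0,0,-0.5,0,0,-0.11,0,0,0,-0.5,0,0,-0.17,0,0,0,-0.5,0,0,-0.22,0,0,0,-0.5,0,0,-0.25,0,0,0,-0.5,0,0,-0.26,0,0,0,-0.5],
)

```text
time: 12.8
position: [0.5442, -0.3132, 0.2278]
tool_rot: [-0.406, 3.114, -0.0]
ft_force: [-1.1, -0.2, -2.0]
grip_width: 0.294
grip_force: 25.0
```

```bash
python3 ring.py
```

```text
[-0.09521201 -0.03819264 -1.5970178 ]
13.0 [ 0.5437 -0.3128  0.2264] 0.29332737132351655 24.999744594097137
120 ####################...............................................................#############################
124 ###################.................................................................############################
128 ####################................................................................############################
132 #####################..............................##########........................###########################
136 #####################...................################################.............###########################
140 ######################...........##############################################.......##########################
144 ######################.......###########...#######################......###########...##########################
148 #######################....########.......#########################..........###################################
152 ################################...........#########
[... 413 characters left out ...]
68 #######................########..................................................########.......................
172 #######................########..................................................########.......................
176 #######...............#########..................#########################################......................
180 #######.............########################################################################....................
184 #######............##########################################################################...................
188 #######...........############################################################################..................
```

The ring is off the stand, still spread and level (back edge still near row 131). Measure its place in the tool frame, then carry it to the spindle.

Run:
```python
from h import *
w=np.load('pics/wl.npy',allow_pickle=True).item()
T=np.array(w['tool_from_camera']); 
def tool(u,v,zt):  # point on plane tool z=zt
    d=T[:3,:3]@np.array([(u-w['cx'])/w['fx'],-(v-w['cy'])/w['fy'],-1.]); p=T[:3,3]; return ((p+d*(zt-p[2])/d[2])*1000).round(1)
S=cv2.cvtColor(w['bgr'],cv2.COLOR_BGR2HSV)[...,1].astype(float)
def cross(p,o):
    d=p-85; i=np.where(d[:-1]*d[1:]<0)[0]; return (o+i+d[i]/(d[i]-d[i+1])).round(2)
for c in (250,253,256,259,262): x=cross(S[120:180,c],120); print(c,x,[tool(c,v,.1165)[:2] for v in x[:2]])
for r in (164,168,172,176): x=cross(S[r,205:310],205); print(r,x,[tool(u,r,.1165)[:2] for u in x])
im=np.load('pics/top0.npy',allow_pickle=True).item(); print('amber',onz(im,345,135,.0),'reag',onz(im,206,125,0))
```

```text
250 [131.63 160.54 175.63] [array([53.7, -5.1]), array([25.9, -5.2])]
253 [131.23 161.08 175.62] [array([54.1, -2.2]), array([25.4, -2.3])]
256 [130.98 161.17 175.57] [array([54.3,  0.6]), array([25.3,  0.7])]
259 [131.46 160.04 175.49] [array([53.9,  3.5]), array([26.4,  3.6])]
262 [131.75 158.26 175.34] [array([53.6,  6.4]), array([28.1,  6.5])]
164 [230.05 280.69] [array([ 22.5, -24.9]), array([22.5, 24.9])]
168 [230.39 280.46] [array([ 18.5, -24.6]), array([18.5, 24.8])]
172 [230.48 280.49] [array([ 14.5, -24.6]), array([14.5, 24.9])]
176 [235.67] [array([ 10.4, -19.5])]
amber [ 0.75020194 -0.21719136  0.        ] reag [0.75446498 0.19465665 0.        ]
```

jog_arm(
  moves=[0,0,-0.05,0,0,0,-0.5,-0.02,0.04,-0.1,0,0,0,-0.5,-0.06,0.12,-0.13,0,0,0,-0.5,-0.11,0.22,-0.13,0,0,0,-0.5,-0.16,0.33,-0.13,0,0,0,-0.5,-0.21,0.44,-0.13,0,0,0,-0.5,-0.26,0.54,-0.13,0,0,0,-0.5,-0.29,0.61,-0.13,0,0,0,-0.5],
)

```text
time: 14.0
position: [0.582, -0.1105, 0.2674]
tool_rot: [-0.41, 3.113, 0.002]
ft_force: [0.1, -0.2, -2.9]
grip_width: 0.294
grip_force: 25.0
```

jog_arm(
  moves=[-0.03,0.07,0,0,0,0,-0.5,-0.08,0.18,0,0,0,0,-0.5,-0.13,0.29,0,0,0,0,-0.5,-0.18,0.4,0,0,0,0,-0.5,-0.23,0.51,0,0,0,0,-0.5,-0.26,0.58,0,0,0,0,-0.5,-0.28,0.615,0,0,0,0,-0.5,-0.28,0.618,0,0,0,0,-0.5],
)

```text
time: 15.0
position: [0.6149, 0.0869, 0.2662]
tool_rot: [0.406, -3.115, 0.001]
ft_force: [0.2, -0.3, -2.0]
grip_width: 0.292
grip_force: 25.0
```

```bash
cat > sp.py <<'E'
from h import *
for i in range(8): ctrl.get_image('wrist')
w=grab('wrist'); s=ctrl.get_state(); np.save('pics/ws.npy',w,allow_pickle=True); cv2.imwrite('pics/ws.png',w['bgr'])
tgt([.6134,.0874,.266],np.radians(105)); print(proj(w,[.5905,.0813,.096]))
g=cv2.cvtColor(w['bgr'],cv2.COLOR_BGR2HSV); H,S,V=[g[...,i].astype(int) for i in range(3)]
print('HSV'); 
for r in range(110,190,4): print(r,' '.join('%d/%d'%(S[r,c],V[r,c]) for c in range(200,312,5)))
E
python3 sp.py
```

```text
t15.45 pos [0.6148 0.0863 0.2662] F [-0.7  0.2 -2.9] q7 1.75 gw 0.292 gf 25.0 
 shift [0.0036 0.0049 0.0005] turn [ 0.0001  0.0002 -0.0034]
[256.74583371 154.61762745]
HSV
110 4/218 4/218 1/218 2/218 1/218 1/218 2/219 1/218 2/218 2/218 1/218 2/218 1/218 2/219 2/219 2/219 11/193 29/177 29/176 28/176 28/176 29/168 32/129
114 4/218 4/218 1/218 1/218 1/218 1/218 1/218 1/218 2/218 2/218 1/218 1/218 2/218 2/219 1/218 2/219 23/178 28/176 26/176 29/177 28/175 28/176 28/174
118 4/218 4/218 2/218 2/218 2/218 1/218 1/218 2/218 1/218 1/218 2/218 2/218 1/218 1/218 2/218 1/218 18/187 28/176 28/176 28/176 28/176 28/176 3/80
122 4/218 2/218 2/218 2/218 1/218 2/219 1/218 1/218 2/219 2/218 4/203 5/209 4/206 1/208 1/218 2/219 29/176 29/176 26/177 26/176 26/176 28/176 7/76
126 5/219 2/218 2/218 2/218 2/218 1/218 2/219 1/218 5/214 4/218 4/218 2/218 5/216 5/218 4/215 1/214 28/175 29/176 29/176 28/176 28/176 26/176 28/175
130 4/218 4/218 2/218 2/218 2/218 2/218 2/218 12/215 4/216 2/218 2/217 5/214 2/215 6/216 5/217 2/207 29/173 28/175 29/176 29/175 28/176 26/175 28/176
134 3/194 3/196 3/159 4/217 2/218 13/
[... 1347 characters left out ...]
3/151 24/139 12/149 9/149 70/146 6/92 3/102 3/95 31/91 29/143 7/153 21/157 2/125 34/149 36/43 42/43 41/44 43/42
174 19/218 19/206 30/154 32/152 33/154 2/128 20/128 30/155 11/142 7/137 17/138 43/132 23/132 13/136 7/140 14/159 29/168 4/127 8/62 41/44 44/41 45/45 41/44
178 19/218 20/207 32/153 32/153 30/151 2/127 5/144 5/143 4/143 4/142 1/200 2/209 5/142 5/142 5/142 5/142 5/142 2/128 9/87 42/43 41/44 42/43 41/44
182 23/210 20/201 32/153 32/153 24/138 0/108 3/148 5/149 3/149 5/149 3/148 3/156 5/149 3/147 5/148 3/147 5/148 0/100 3/91 40/45 58/44 41/44 43/42
186 30/68 28/175 32/151 32/152 9/119 7/74 7/149 5/148 7/148 3/148 5/148 3/148 7/149 5/147 5/148 5/148 7/148 6/79 3/93 40/45 36/43 40/45 43/42
```

Run:
```python
from h import *
w=np.load('pics/ws.npy',allow_pickle=True).item()
cv2.imwrite('pics/m7.png',cv2.resize(w['bgr'][112:192,206:306],(750,600),interpolation=cv2.INTER_CUBIC))
```

```text
(no output)
```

View pics/m7.png

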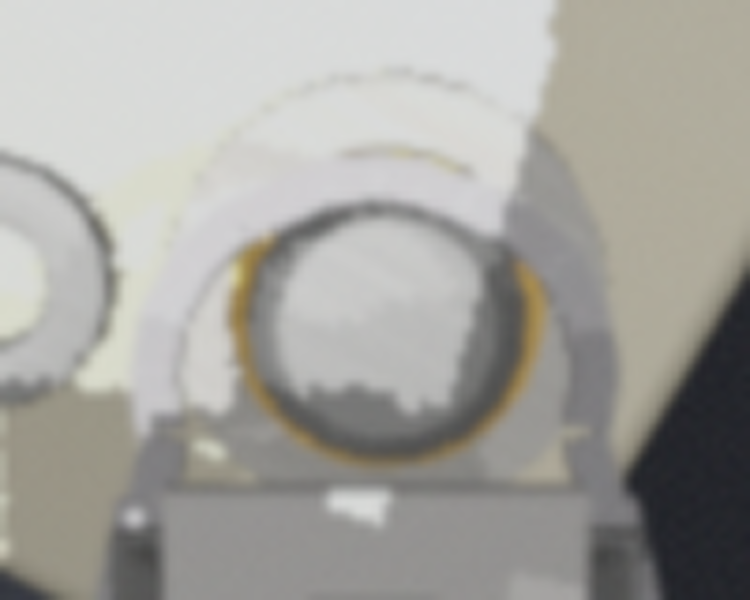

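The view through the ring shows the spindle's end disc centred near zoom (381,327), the collar circle at (387,330), and the ring's inner edges at x = 180 and 570, with the ring back clear. Compute the axis.

Run:
```python
from h import *
w=np.load('pics/ws.npy',allow_pickle=True).item(); s=ctrl.get_state(); M=rot(s['tool_rot']); t=s['position']; print(t)
q=lambda x,y:((x+.5)/7.5-.5+206,(y+.5)/7.5-.5+112)
def show(n,p,z): P=onz(w,*q(*p),z); print(n,(P[:2]*1000).round(1),'tool',(M.T@(P-t)*1000)[:2].round(1))
show('disc',(381,327),.096); show('disc L',(273,327),.096); show('disc T',(381,217),.096); show('disc B',(381,437),.096)
for n,p in(('colL',(247,330)),('colR',(527,330)),('colT',(387,202)),('colB',(387,457))): show(n,p,.0875)
for n,p in(('brL',(232,325)),('brR',(546,325)),('brB',(387,466))): show(n,p,.075)
zr=t[2]-.1165
for n,p in(('ringL',(180,360)),('ringR',(570,360)),('back out',(375,157)),('back in',(375,205))): show(n,p,zr)
# Pulley edge
for n,p in(('pulT',(395,70)),): show(n,p,.062)
g=cv2.cvtColor(w['bgr'],cv2.COLOR_BGR2HSV); print(g[125:145,256].tolist())
```

```text
[0.61481982 0.08625897 0.26615255]
disc [591.2  81. ] tool [24.2  1. ]
disc L [595.5  64.8] tool [ 24.2 -15.8]
disc T [574.9  76.7] tool [41.  1.]
disc B [608.   85.5] tool [6.9 1. ]
colL [598.2  60.9] tool [ 22.6 -20.3]
colR [586.8 103.9] tool [22.6 24.2]
colT [573.1  77.2] tool [42.7  1.9]
colB [612.4  87.7] tool [2. 2.]
brL [599.8  58. ] tool [ 21.7 -23.5]
brR [586.6 108. ] tool [21.7 28.2]
brB [616.2  88.8] tool [-1.9  2.1]
ringL [595.3  54.8] tool [ 26.9 -25.5]
ringR [582.3 104. ] tool [26.9 25.5]
back out [563.7  72.7] tool [52.9 -0. ]
back in [569.5  74.3] tool [46.9 -0. ]
pulT [553.6  73.6] tool [62.4  3.4]
[[30, 5, 217], [40, 4, 217], [45, 2, 218], [90, 1, 218], [45, 2, 218], [38, 5, 213], [26, 10, 198], [20, 8, 193], [165, 3, 204], [135, 2, 209], [135, 2, 211], [135, 2, 211], [120, 2, 206], [135, 3, 181], [0, 0, 136], [30, 2, 136], [45, 3, 180], [30, 1, 197], [30, 3, 201], [45, 3, 201]]
```

Axis in the tool frame is (24.1, 1.9), i.e. world (591.0, 81.9); disc diameter measures 34.1 (expected 34) and collar 44.5 (expected 45). The ring origin is at about (27.2, 0.0), so I shift (+1.0, +1.9) mm and lower.

jog_arm(
  moves=[0.0033,0.0063,0.01,0,0,0,-0.5,0.0033,0.0063,0.03,0,0,0,-0.5,0.0033,0.0063,0.06,0,0,0,-0.5,0.0033,0.0063,0.09,0,0,0,-0.5,0.0033,0.0063,0.12,0,0,0,-0.5,0.0033,0.0063,0.134,0,0,0,-0.5,0.0033,0.0063,0.134,0,0,0,-0.5,0.0033,0.0063,0.134,0,0,0,-0.5],
)

```text
time: 16.45
position: [0.6136, 0.0884, 0.2263]
tool_rot: [-0.406, 3.115, 0.0]
ft_force: [-0.1, 0.2, -0.9]
grip_width: 0.292
grip_force: 25.0
```

```bash
cat > sp2.py <<'E'
from h import *
for i in range(6): ctrl.get_image('wrist')
w=grab('wrist'); s=ctrl.get_state(); M=rot(s['tool_rot']); t=s['position']; np.save('pics/ws2.npy',w,allow_pickle=True)
ax=np.array([.591,.0819,.096]); print('axis in tool',(M.T@(ax-t)*1000).round(1)[:2])
tgt([t[0],t[1],.196],np.radians(105))
g=cv2.cvtColor(w['bgr'],cv2.COLOR_BGR2HSV); V=g[...,2].astype(int)
c=proj(w,ax); print('proj axis top',c,'ring C px',proj(w,t+M@np.array([.0272,0,.1165])))
u,v=np.round(c).astype(int)
print('row',v,u-34,list(V[v,u-34:u+35])); print('sat',list(g[v,u-34:u+35,1])); print('col',u,v-40,list(V[v-40:v+30,u]))
E
python3 sp2.py
```

```text
axis in tool [23.4 -0.6]
t16.80 pos [0.6134 0.0884 0.226 ] F [-0.4 -0.4 -2.2] q7 1.75 gw 0.292 gf 25.0 
 shift [ 0.  -0.   0.1] turn [ 0.0001  0.0002 -0.0026]
proj axis top [254.77656049 160.92283393] ring C px [255.32297291 159.12070998]
row 161 221 [np.int64(217), np.int64(211), np.int64(203), np.int64(202), np.int64(204), np.int64(207), np.int64(205), np.int64(196), np.int64(179), np.int64(182), np.int64(160), np.int64(153), np.int64(152), np.int64(140), np.int64(132), np.int64(134), np.int64(140), np.int64(157), np.int64(182), np.int64(188), np.int64(188), np.int64(188), np.int64(186), np.int64(186), np.int64(187), np.int64(188), np.int64(188), np.int64(188), np.int64(188), np.int64(188), np.int64(188), np.int64(189), np.int64(188), np.int64(188), np.int64(187), np.int64(186), np.int64(186), np.int64(186), np.int64(186), np.int64(186), np.int64(185), np.int64(185), np.int64(185), np.int64(182), np.int64(168), np.int64(137), np.int64(121), np.int64(120), np.int64(118), np.int64(116), np.int64(106), np.int64(92), np.int64(84), np.int64(85), np.int64(96), np.int64(125), np.int64(144
[... 1465 characters left out ...]
nt64(159), np.int64(185), np.int64(197), np.int64(201), np.int64(201), np.int64(200), np.int64(199), np.int64(198), np.int64(198), np.int64(200), np.int64(202), np.int64(201), np.int64(199), np.int64(197), np.int64(195), np.int64(189), np.int64(186), np.int64(187), np.int64(188), np.int64(188), np.int64(186), np.int64(185), np.int64(176), np.int64(143), np.int64(121), np.int64(119), np.int64(119), np.int64(120), np.int64(119), np.int64(119), np.int64(119), np.int64(116), np.int64(126), np.int64(172), np.int64(199), np.int64(181), np.int64(156), np.int64(149), np.int64(147), np.int64(148), np.int64(148), np.int64(148), np.int64(148), np.int64(148), np.int64(148), np.int64(148), np.int64(147)]
```

Check: disc centre column 254.5 against 254.8 predicted, and the ring back's inner edge at row 138.0 against 138.1. The axis is about 4 mm towards the ring's +x. Lower into the groove.

jog_arm(
  moves=[0,0,0.015,0,0,0,-0.5,0,0,0.03,0,0,0,-0.5,0,0,0.045,0,0,0,-0.5,0,0,0.06,0,0,0,-0.5,0,0,0.075,0,0,0,-0.5,0,0,0.09,0,0,0,-0.5,0,0,0.1,0,0,0,-0.5,0,0,0.1,0,0,0,-0.5],
)

```text
time: 17.8
position: [0.6134, 0.0884, 0.1957]
tool_rot: [0.406, -3.115, -0.0]
ft_force: [0.2, -0.3, -0.9]
grip_width: 0.294
grip_force: 25.0
```

```bash
sed -i 's/^u,v=np.round.*/u,v=np.round(c).astype(int); V=V.tolist(); V=np.array(V)/' sp2.py; sed -i "s/^print('row'.*/print('row',v,u-38,V[v,u-38:u+39]); print('col',u,v-45,V[v-45:v+30,u]); print('F',np.mean([(ctrl.get_image('wrist'),ctrl.get_state()['ft_force'])[1] for i in range(4)],0))/" sp2.py; python3 sp2.py
```

```text
axis in tool [23.4 -0.6]
t18.15 pos [0.6135 0.0885 0.196 ] F [ 0.1  0.4 -1.4] q7 1.76 gw 0.294 gf 25.0 
 shift [ 0.     -0.      0.0001] turn [ 0.0001  0.0003 -0.0025]
proj axis top [254.69671578 165.79560201] ring C px [255.35332513 159.17487391]
row 166 217 [218 212 203 206 208 207 204 197 191 191 196 195 185 177 187 154 130 135
 140 155 180 187 187 186 186 185 186 185 185 185 186 186 187 187 187 187
 187 186 185 185 185 184 184 184 185 183 175 148 125 120 119 119 120 119
 118 112 100  90  86  84  89 115 141 141 126 121 123 125 125 125 126 130
 137 146 157 169 173]
col 255 121 [218 211 191 201 215 217 217 216 216 213 207 209 211 212 212 213 214 215
 215 206 169 137 135 140 144 148 157 181 195 199 200 199 199 198 196 195
 193 191 189 187 186 185 186 186 185 185 187 187 184 171 138 120 118 117
 117 149 203 210 185 156 148 147 148 148 148 148 148 148 148 147 137  94
  51  41  52]
F [ 0.00439787  0.19210314 -1.3552355 ]
```

Run:
```python
from h import *
np.set_printoptions(linewidth=220)
import shutil
V=[]
for f in('ws','ws2'):
    w=np.load(f'pics/{f}.npy',allow_pickle=True).item(); V.append(cv2.cvtColor(w['bgr'],cv2.COLOR_BGR2GRAY))
w=grab('wrist'); V.append(cv2.cvtColor(w['bgr'],cv2.COLOR_BGR2GRAY)); np.save('pics/ws3.npy',w,allow_pickle=True)
for r in(145,150,156):
    for v in V: print(r,'L',v[r,215:240],'R',v[r,270:296])
for c in(245,265):
    for v in V: print(c,v[122:146,c])
```

```text
145 L [189 189 187 177 143 135 184 212 217 218 217 217 215 210 209 209 208 208 208 208 206 195 173 152 136] R [135 130 119 108 121 134 141 142 142 143 144 145 147 149 152 153 155 167 170 169 171 169 171 170 171 170]
145 L [217 217 217 217 216 214 213 214 216 216 213 210 209 209 210 210 210 210 209 208 202 185 176 186 191] R [188 196 187 154 127 126 138 144 144 143 144 146 145 144 148 149 150 152 159 167 169 169 168 169 169 169]
145 L [217 217 217 217 216 215 212 214 215 216 213 210 209 209 209 209 210 209 209 208 200 185 177 188 192] R [194 197 187 154 130 132 141 143 143 144 145 144 144 146 148 150 149 150 159 167 169 169 169 169 169 169]
150 L [187 187 186 184 167 131 159 205 215 216 214 211 209 208 209 209 207 198 187 198 202 189 160 130 114] R [136 103  94  93  97 111 134 138 132 136 142 144 143 143 144 147 154 163 168 169 169 169 169 170 171 170]
150 L [217 217 216 215 213 209 212 209 206 205 207 209 209 209 210 209 207 200 189 185 182 165 143 136 136] R [103  97 106 123 136 141 141 141 137 137 142 143 143 144 142 144 150 153 152 150 153 165 169 168 169 170]
150 L [217 217 217 2
[... 755 characters left out ...]
 97  97 108 124 129 128 125 123 134 138 132 128 129 128 130 133 140 153 165 168 168 168]
245 [217 214 209 214 217 217 217 218 217 215 211 208 206 207 207 208 207 207 199 162 115 109 132 144]
245 [217 215 205 196 211 217 217 216 217 215 209 203 205 209 210 210 211 207 198 192 177 150 137 136]
245 [217 215 206 194 209 216 217 217 217 215 210 206 207 209 210 210 210 209 205 198 181 151 137 136]
265 [208 201 211 216 217 217 217 216 215 215 207 191 197 205 208 208 207 204 185 144 139 160 178 185]
265 [218 215 204 189 207 216 218 217 217 216 215 211 210 209 209 209 209 206 206 201 193 176 150 133]
265 [217 216 208 188 206 216 217 217 216 216 215 212 210 209 210 210 209 207 203 200 192 176 149 132]
```

The ring sits at the same pixels as at hover (inner edges at columns 229.5 and 281), so it wasn't pushed up and is in the groove. Slide 4 mm to ring +x, then release.

jog_arm(
  moves=[-0.003,0,0,0,0,0,-0.5,-0.006,0,0,0,0,0,-0.5,-0.009,0,0,0,0,0,-0.5,-0.012,0,0,0,0,0,-0.5,-0.013,0,0,0,0,0,-0.5,-0.013,0,0,0,0,0,-0.5,-0.013,0,0,0,0,0,-0.5,-0.013,0,0,0,0,0,-0.5],
)

```text
time: 19.4
position: [0.6172, 0.0894, 0.1959]
tool_rot: [-0.406, 3.115, 0.0]
ft_force: [-0.2, 0.3, -0.2]
grip_width: 0.29
grip_force: 25.0
```

```bash
sed -i 's/ws2.npy/ws4.npy/' sp2.py; python3 sp2.py
```

```text
axis in tool [27.2 -0.6]
t19.75 pos [0.6172 0.0894 0.1959] F [-0.3 -0.1 -0.8] q7 1.76 gw 0.291 gf 25.0 
 shift [-0.      0.     -0.0004] turn [ 0.0001  0.0001 -0.0026]
proj axis top [254.72338937 161.80407947] ring C px [255.3321907  159.23829083]
row 162 217 [218 213 205 207 208 206 201 198 198 198 198 189 174 191 187 149 131 135
 142 160 183 189 188 187 187 187 186 186 187 187 186 188 188 187 188 189
 188 186 186 186 185 185 185 186 187 186 179 153 131 131 133 131 123 123
 122 118 106  92  85  83  88 114 142 145 133 115 120 125 124 124 125 128
 135 148 163 172 173]
col 255 117 [218 218 214 207 214 217 216 216 217 217 217 217 216 209 210 211 212 212
 211 199 160 134 137 141 145 147 158 184 197 200 201 200 200 198 197 198
 200 202 199 192 188 187 187 187 185 186 187 187 186 185 185 183 183 174
 142 122 120 117 128 173 208 216 207 172 150 148 148 147 147 147 147 147
 147 139 106]
F [-0.45491504  0.01052514 -1.4413741 ]
```

jog_arm(
  moves=[0,0,0,0,0,0,-0.3,0,0,0,0,0,0,-0.2,0,0,0,0,0,0,-0.1,0,0,0,0,0,0,0,0,0,0,0,0,0,0.1,0,0,0,0,0,0,0.2,0,0,0,0,0,0,0.3,0,0,0,0,0,0,0.35],
  newtons=14,
)

```text
time: 20.95
position: [0.6171, 0.0894, 0.1959]
tool_rot: [-0.406, 3.115, 0.0]
ft_force: [-0.5, 0.1, -1.4]
grip_width: 0.663
grip_force: 8.3
```

```bash
sed -i 's/ws4.npy/ws5.npy/' sp2.py; python3 sp2.py
python3 - <<'E'
from h import *
np.set_printoptions(linewidth=220)
w=np.load('pics/ws5.npy',allow_pickle=True).item(); V=cv2.cvtColor(w['bgr'],cv2.COLOR_BGR2GRAY)
for r in(150,156,170,174): print(r,'L',V[r,215:242],'R',V[r,268:296])
E
```

```text
axis in tool [27.2 -0.6]
t21.30 pos [0.6172 0.0894 0.1959] F [-0.6 -0.3 -1.2] q7 1.76 gw 0.674 gf 8.2 
 shift [-0.      0.     -0.0004] turn [ 0.      0.0001 -0.0025]
proj axis top [254.71129156 161.79908271] ring C px [255.31939211 159.21881447]
row 162 217 [218 213 204 207 208 207 207 208 207 207 205 199 194 188 171 141 130 135
 144 162 187 196 197 195 193 188 187 187 187 186 186 186 187 188 188 188
 188 187 186 185 185 184 184 185 186 183 176 148 125 120 120 120 120 119
 118 114 102  90  85  83  85  98 118 123 124 132 136 135 134 135 134 134
 138 148 163 171 173]
col 255 117 [218 218 214 207 213 217 216 216 216 217 218 218 213 201 204 208 208 209
 207 198 161 136 136 142 145 147 159 185 197 200 201 201 199 198 197 198
 200 201 199 192 188 187 187 187 186 186 187 186 186 185 184 184 183 177
 153 137 126 120 118 116 115 157 204 207 174 150 148 147 148 148 148 148
 150 155 153]
F [ 0.21533445  0.31591402 -0.94462046]
150 L [217 217 215 211 206 213 217 217 217 217 213 209 207 205 204 205 204 199 184 159 139 137 140 144 149 163 184] R [180 146 112 103 100  97  94 102 123 137 140 141 142 147 151 152 153 152 153 152 152 151 151 156 166 168 168 169]
156 L [216 216 212 205 213 217 217 217 217 216 214 208 200 202 205 201 188 157 139 139 142 143 156 190 200 201 200] R [130 132 132 129 115  97  89  90  93  99 117 132 136 134 130 130 132 132 134 133 134 134 136 146 163 169 169 168]
170 L [148 149 147 147 147 147 144 139 137 136 135 134 133 134 135 131 125 118 105  94 102 124 133 148 173 177 179] R [117 116 112 101  90  84  82  83  96 112 120 125 130 134 133 134 135 134 134 136 149 162 167 168 168 168 168 168]
174 L [148 148 147 147 147 147 147 147 143 138 136 136 136 136 136 136 134 128 124 120 112  95  89  90  94 101 110] R [103  94  87  82  82  85  99 114 121 122 125 131 133 134 134 133 132 135 146 160 166 168 167 167 168 168 167 165]
```

The brass is no longer visible round the collar, so the ring has closed. Withdraw upward.

jog_arm(
  moves=[0,0,-0.01,0,0,0,0.35,0,0,-0.02,0,0,0,0.35,0,0,-0.035,0,0,0,0.35,0,0,-0.05,0,0,0,0.35,0,0,-0.09,0,0,0,0.35,0,0,-0.15,0,0,0,0.35,0,0,-0.21,0,0,0,0.35,0,0,-0.23,0,0,0,0.35],
)

```text
time: 22.5
position: [0.6181, 0.0894, 0.2673]
tool_rot: [-0.405, 3.112, 0.001]
ft_force: [-0.6, 0.1, -1.5]
grip_width: 0.676
grip_force: 8.2
```

Run:
```python
from h import *
np.set_printoptions(linewidth=230)
for i in range(4): ctrl.get_image('wrist')
w=grab('wrist'); np.save('pics/ws6.npy',w,allow_pickle=True); g=cv2.cvtColor(w['bgr'],cv2.COLOR_BGR2HSV)
s=ctrl.get_state(); M=rot(s['tool_rot'])
for n,x in(('axis@.08',[0,0]),('back out',[.0265,0]),('front',[-.0265,0]),('L arm',[0,-.0265]),('R',[0,.0265]),('eyeL',[-.03,-.016]),('eyeR',[-.03,.016])):
    p=np.array([.591,.0819,.08])+M[:,0]*x[0]+M[:,1]*x[1]; print(n,proj(w,p).round(1))
tgt([.4516+.0,.2906,.26],np.radians(103.2))
u,v=np.round(proj(w,[.591,.0819,.08])).astype(int)
print(u-34,'row',v,g[v,u-34:u+35,2]); print('sat',g[v,u-34:u+35,1]); print(v-40,'col',u,g[v-40:v+40,u,2]); print('sat',g[v-40:v+40,u,1])
for r in range(v+10,v+40,3): print(r,g[r,u-24:u+25,2])
```

```text
axis@.08 [254.8 151.4]
back out [254.8 129. ]
front [254.8 172.9]
L arm [232.9 151.3]
R [276.7 151.4]
eyeL [241.8 175.7]
eyeR [267.8 175.7]
t22.75 pos [0.6168 0.0894 0.2642] F [-0.2  0.5 -1. ] q7 1.74 gw 0.675 gf 8.2 
 shift [0.3603 0.7892 0.0144] turn [ 0.0001 -0.0011  0.0275]
221 row 151 [219 218 218 213 203 206 208 209 209 209 210 208 202 195 186 161 137 134 135 150 185 189 190 192 193 193 195 197 193 192 191 192 191 193 194 191 190 196 199 199 199 199 199 198 196 195 187 160 130 107  94  88  94 114 127 136 147
 151 152 152 153 153 152 157 170 175 175 174 175]
sat [ 8  7 12 16 13  7  5  6  6  5  6  5  1  3  3  3  2  2  2  2  3  1  1  1  1  1  3  3  1  3  1  3  1  3  1  3  3  1  3  1  1  1  1  3  1  1  1  0  4  2  3  0  5  2  2  2  3  5  7  7  7  7  8 15 26 28 28 29 29]
111 col 255 [218 218 218 218 218 218 218 213 201 211 217 217 216 217 217 218 212 199 204 209 209 204 177 147 139 144 150 167 193 201 202 202 201 199 200 202 203 201 199 197 194 190 189 189 188 187 186 185 186 186 188 188 187 186 183 169 132
  98  84  93 117 135 136 135 135 132 124 137 161 168 165 153 149 148 148 148
[... 1584 characters left out ...]
2 140 140 139 140 140 139 139 139 139 140 140 140 140 140 140 140 138 140 139 139 139 140 139]
182 [152 158 169 173 168 155 150 149 151 151 152 158 170 174 184 191 166 149 150 152 157 170 173 168 153 149 148 148 148 148 148 149 148 149 148 148 147 146 147 147 148 147 148 148 147 148 147 148 147]
185 [148 150 149 149 149 147 149 148 148 148 148 149 148 148 148 149 148 148 148 148 148 148 148 148 148 148 149 148 148 148 148 147 147 147 148 147 147 147 147 147 148 148 147 147 147 147 146 147 147]
188 [147 148 148 147 148 148 148 149 148 148 148 149 148 147 148 149 148 148 149 147 148 150 152 152 148 148 147 148 147 148 147 147 147 147 148 146 147 147 147 147 147 147 147 147 147 147 147 148 146]
```

Both eyes appear where a closed, seated ring should be: columns 242 and 268 against 241.8 and 267.8 predicted. The ring is fitted. Return to the holder.

jog_arm(
  moves=[0.02,0.05,0,0,0,0,0.35,0.07,0.16,0,0,0,0,0.35,0.13,0.29,0,0,0,0,0.35,0.2,0.43,0,0,0,0,0.35,0.26,0.57,0,0,0,0.0275,0.35,0.32,0.7,0,0,0,0.0275,0.35,0.355,0.78,0,0,0,0.0275,0.35,0.36,0.79,0,0,0,0.0275,0.35],
)

```text
time: 23.75
position: [0.4495, 0.2933, 0.2645]
tool_rot: [0.37, -3.119, -0.001]
ft_force: [0.6, 0.6, -2.4]
grip_width: 0.682
grip_force: 8.2
```

```bash
cat > ho.py <<'E'
from h import *
np.set_printoptions(linewidth=230)
for i in range(9): ctrl.get_image('wrist')
w=grab('wrist'); np.save('pics/wh.npy',w,allow_pickle=True)
tgt([.4516,.2906,.136],np.radians(103.2))
M=rot(ctrl.get_state()['tool_rot']); c=np.array([.4516,.2906,.084]); a=np.radians(103.2); hy=np.array([np.cos(a),np.sin(a),0]); hx=np.array([np.sin(a),-np.cos(a),0])
for n,i,j,z in(('rim nearL',-1,-1,.084),('rim nearR',-1,1,.084)): 
    p=c+hx*.019*i+hy*.042*j; p[2]=z; print(n,proj(w,p).round(1))
for j in(-1,1):
    p=c-hx*.035+hy*.055*j; p[2]=.004; print('foot',proj(w,p).round(1))
g=cv2.cvtColor(w['bgr'],cv2.COLOR_BGR2HSV)
u,v=np.round(proj(w,c-hx*.035)).astype(int); p=c-hx*.035;p[2]=.004;u,v=np.round(proj(w,p)).astype(int)
print(v-15,u,g[v-15:v+45,u,2]); print(v+4,u-50,g[v+4,u-50:u+51,2])
u,v=np.round(proj(w,c-hx*.016)).astype(int);print(v,u-50,g[v,u-50:u+51,2])
E
python3 ho.py
```

```text
t24.25 pos [0.4524 0.2903 0.2648] F [ 0.  -0.2 -2.5] q7 1.20 gw 0.679 gf 8.2 
 shift [0.0025 0.0018 0.4295] turn [-0.0001  0.     -0.0012]
rim nearL [221.  157.6]
rim nearR [290.9 157.5]
foot [218.1 139.1]
foot [293.5 139. ]
124 256 [ 61  62  63  62  61  61  61  61  63  63  63  62  62  62  61  70  91 101 102 102 102 100  99  96  90  89  88  88  88  89  89  89  89  95 116 141 147 146 145 143 136 106  88  88  88  88  88  87  88  90  88  89  92 109 145 178 186
 186 187 187]
143 206 [ 89  84  81  93  95  95  95  94  95  93  94  93 109 145 152 151 151 152 151 152 152 153 154 153 152 153 152 153 153 153 153 154 150 137 113 102 101 101 100 102 101 101 100 100 100 100 102 100 100 101 102 103 102 102 102 102 102
 103 103 102 103 101 102 102 102 103 102 103 102 102 103 105 104 104 104 103 104 103 103 102 104 102 103 102 102 104 103  98  74  64  62  61  69  83  91  94  95  95  94  95  94]
160 206 [ 88  88  87  87  88  89  87  88  82  75  75  69  68  78 108 164 207 215 216 216 215 215 214 214 215 215 215 214 214 210 194 162 147 146 146 147 147 146 147 146 147 146 145 146 146 146 146 146 147 146 147 146 146 146 144 145 145
 145 144 145 145 145 145 147 146 146 146 146 147 151 159 164 163 163 163 163 163 164 163 164 163 163 163 161 152 119  94  73  62  61  61  62  61  62  62  62  63  61  61  63  66]
```

Predicted rim and foot edges match to within about 0.5 px. Lower the pliers into the pocket.

jog_arm(
  moves=[0.0015,0.001,0.04,0,0,0,0.35,0.0015,0.001,0.09,0,0,0,0.35,0.0015,0.001,0.14,0,0,0,0.35,0.0015,0.001,0.18,0,0,0,0.35,0.0015,0.001,0.22,0,0,0,0.35,0.0015,0.001,0.25,0,0,0,0.35,0.0015,0.001,0.27,0,0,0,0.35,0.0015,0.001,0.28,0,0,0,0.35],
)

```text
time: 25.25
position: [0.4515, 0.2911, 0.1807]
tool_rot: [-0.361, 3.121, 0.0]
ft_force: [-0.1, 0.3, -0.9]
grip_width: 0.68
grip_force: 8.2
```

jog_arm(
  moves=[0,0,0.02,0,0,0,0.35,0,0,0.04,0,0,0,0.35,0,0,0.06,0,0,0,0.35,0,0,0.08,0,0,0,0.35,0,0,0.1,0,0,0,0.35,0,0,0.12,0,0,0,0.35,0,0,0.135,0,0,0,0.35,0,0,0.14,0,0,0,0.35],
)

```text
time: 26.25
position: [0.4514, 0.2909, 0.1385]
tool_rot: [0.361, -3.12, 0.0]
ft_force: [0.1, 0.1, -1.0]
grip_width: 0.674
grip_force: 8.2
```

Run:
```python
from h import *
F=[]
for i in range(6): w=grab('wrist'); F.append(ctrl.get_state()['ft_force'])
print(np.mean(F,0)); tgt([.4516,.2906,.137],np.radians(103.2))
```

```text
[ 0.13423675  0.06862814 -1.37879832]
t26.55 pos [0.4517 0.2912 0.1391] F [ 0.8 -0.3 -2.1] q7 1.22 gw 0.681 gf 8.2 
 shift [ 0.0007 -0.0018  0.0072] turn [0.0003 0.0005 0.    ]
```

jog_arm(
  moves=[0,0,0.004,0,0,0,0.35,0,0,0.008,0,0,0,0.35,0,0,0.008,0,0,0,0.4,0,0,0.008,0,0,0,0.45,0,0,0.008,0,0,0,0.6,0,0,0.008,0,0,0,1,0,0,0.008,0,0,0,1,0,0,0.008,0,0,0,1],
)

```text
time: 27.55
position: [0.4515, 0.291, 0.1364]
tool_rot: [0.361, -3.121, 0.0]
ft_force: [-0.2, 0.8, 0.3]
grip_width: 0.982
grip_force: 0.0
```

jog_arm(
  moves=[0,0,-0.02,0,0,0,1,0,0,-0.06,0,0,0,1,0,0,-0.12,0,0,0,1,0,0,-0.22,0,0,0,1,0,0,-0.32,0,0,0,1,0,0,-0.42,0,0,0,1,0,0,-0.5,0,0,0,1,0,0,-0.54,0,0,0,1],
)

```text
time: 28.55
position: [0.4521, 0.2913, 0.3012]
tool_rot: [-0.361, 3.118, 0.003]
ft_force: [-0.7, -0.1, -0.6]
grip_width: 1.0
grip_force: 0.0
```

Run:
```python
from h import *
for i in range(8): ctrl.get_image('wrist')
w=grab('wrist'); np.save('pics/wp.npy',w,allow_pickle=True); g=cv2.cvtColor(w['bgr'],cv2.COLOR_BGR2HSV)
tgt([.4516,.2906,.3],np.radians(103.2))
H,S,V=[g[...,i].astype(int) for i in range(3)]
r=(((H<8)|(H>172))&(S>120)&(V>60)).astype(np.uint8); r[:150]=0;r[225:]=0;r[:,:205]=0;r[:,305:]=0
n,l,s,c=cv2.connectedComponentsWithStats(r)
for i in range(1,n):
    if s[i][4]>10: print('red',s[i],c[i].round(1))
a=np.radians(103.2); hy=np.array([np.cos(a),np.sin(a),0])
for j in(-1,1): print('expected bar',proj(w,np.array([.4516,.2906,.158])+hy*.025*j).round(1))
# white plates
m=((S<25)&(V>135)).astype(np.uint8); m[:140]=0;m[212:]=0;m[:,:215]=0;m[:,295:]=0
for q in range(150,206,3): print(q,''.join('#' if x else ('r' if y else '.') for x,y in zip(m[q,215:295],r[q,215:295])))
# knob tgt
tgt([.5536,-.0554,.2],np.radians(105))
```

```text
t29.00 pos [0.4512 0.2908 0.2976] F [-0.5  0.1 -1.1] q7 1.19 gw 1.002 gf 0.0 
 shift [-0.0011 -0.0009 -0.008 ] turn [-0.0007 -0.0012 -0.    ]
red [227 167  28  28 420] [237.3 178.9]
red [258 167  27  27 407] [273.8 178.8]
expected bar [232.  181.8]
expected bar [278.3 181.8]
150 ................................................................................
153 .......................................................##.......................
156 ........###################################################.....................
159 ........################################################################........
162 ..........###..###.....####################################.....................
165 ........................###......................................######.........
168 .................................rrrrrr....rrrrrr.....................#.........
171 .............rrrrrrrrrrr...rrrrrrrrrrrr....rrrrrrrrrrrr....rrrrrrrrrr...........
174 .............rrrrrrrrrrrrrrrrrrrrrrrrrr....rrrrrrrrrrrrrrrrrrrrrrrrrr...........
177 .............rrrrrrrrrrrrrrrrrrrrr...............rrrrrr
[... 232 characters left out ...]
##########################.rrrrrrrrrrr..........
189 ............rrrrrrrrrrr...................................rrrrrrrrrrrr..........
192 .............rrrrrrrrrrr...........................###....rrrrrrrrrrr...........
195 ...................................................###..........................
198 ...................................................###..........................
201 ...................................................##...........................
204 ..................................................###...........................
t29.00 pos [0.4512 0.2908 0.2976] F [-0.5  0.1 -1.1] q7 1.19 gw 1.002 gf 0.0 
 shift [-0.0693 -1.2012  0.3262] turn [-0.0007 -0.0013 -0.03  ]
```

The pliers stand upright in the holder, let go and centred. Now over to the knob for a look.

jog_arm(
  moves=[-0.005,-0.08,0,0,0,0.08,1,-0.01,-0.2,0,0,0,0.18,1,-0.02,-0.33,0,0,0,0.28,1,-0.03,-0.46,0,0,0,0.38,1,-0.035,-0.57,0,0,0,0.45,1,-0.035,-0.6,0,0,0,0.47,1,-0.035,-0.6,0,0,0,0.47,1,-0.035,-0.6,0,0,0,0.47,1],
)

```text
time: 30.0
position: [0.5024, 0.12, 0.2983]
tool_rot: [-0.405, -3.115, -0.001]
ft_force: [0.0, 0.5, -0.7]
grip_width: 0.999
grip_force: 0.0
```

jog_arm(
  moves=[-0.04,-0.06,0,0,0,0,1,-0.1,-0.16,0,0,0,0,1,-0.17,-0.28,0,0,0,0,1,-0.24,-0.39,0,0,0,0,1,-0.29,-0.47,0,0,0,0,1,-0.314,-0.512,0,0,0,0,1,-0.314,-0.512,0,0,0,0,1,-0.314,-0.512,0,0,0,0,1],
)

```text
time: 31.0
position: [0.554, -0.0525, 0.2983]
tool_rot: [-0.406, -3.115, -0.001]
ft_force: [0.9, 0.4, 0.7]
grip_width: 1.001
grip_force: 0.0
```

```bash
cat > kn.py <<'E'
from h import *
np.set_printoptions(linewidth=230)
for i in range(8): ctrl.get_image('wrist')
w=grab('wrist'); np.save('pics/wk.npy',w,allow_pickle=True); g=cv2.cvtColor(w['bgr'],cv2.COLOR_BGR2HSV)
tgt([.5545,-.0547,.2976],np.radians(75))
H,S,V=[g[...,i].astype(int) for i in range(3)]
u,v=np.round(proj(w,[.5545,-.0547,.06])).astype(int); print('knob px',u,v)
def ch(h,s,x): return 'G' if 25<h<50 and s>120 and x>80 else ('#' if x<75 else ('w' if s<40 and x>120 else '+'))
for r in range(v-30,v+31): print(r,''.join(ch(H[r,c],S[r,c],V[r,c]) for c in range(u-40,u+41)))
print(u-40)
E
python3 kn.py
```

```text
t31.45 pos [ 0.5541 -0.0544  0.2985] F [ 0.2 -0.1  0.4] q7 1.42 gw 1.002 gf 0.0 
 shift [-0.0017 -0.0006  0.003 ] turn [0.0002 0.0001 0.0002]
knob px 255 166
136 +++wwwwwwwwwwwwwwwwwwwwwwwwwwwwwwwwwwwwwwwwwwwwwwwwwwwwwwwwwwwwwwwwwwwwwwwwwwwwww
137 +++wwwwwwwwwwwwwwwwwwwwwwwwwwwwwwwwwwwwwwwwwwwwwwwwwwwwwwwwwwwwwwwwwwwwwwwwwwwwww
138 +++wwwwwwwwwwwwwwwwwwwwwwwwwwwwwwwwwwwwwwwwwwwwwwwwwwwwwwwwwwwwwwwwwwwwwwwwwwwwww
139 +++wwwwwwwwwwwwwwwwwwwwwwwwwwwwwwwwwwwwwwwwwwwwwwwwwwwwwwwwwwwwwwwwwwwwwwwwwwwwww
140 +++wwwwwwwwwwwwwwwwwwwwwwwwwwwwwwwwwwwwwwwwwwwwwwwwwwwwwwwwwwwwwwwwwwwwwwwwwwwwww
141 +++wwwwwwwwwwwwwwwwwwwwwwwwwwwwwwwwwwwwwwwwwwwwwwwwwwwwwwwwwwwwwwwwwwwwwwwwwwwwww
142 +++wwwwwwwwwwwwwwwwwwwwwwwwwwwwwwwwwwwwwwwwwwwwwwwwwwwwwwwwwwwwwwwwwwwwwwwwwwwwww
143 +++wwwwwwwwwwwwwwwwwwwwwwwwwwwwwwwwwwwwwwwwwwwwwwwwwwwwwwwwwwwwwwwwwwwwwwwwwwwwww
144 +++wwwwwwwwwwwwwwwwwwwwwwwwwwwwwwwwwwwwwwwwwwwwwwwwwwwwwwwwwwwww+wwwww++wwwwwwwww
145 +++wwwwwwwww+++w++++ww++++++++++++++++++++++++++++++++++################+wwwwwwww
146 +++wwwwwwww++++++++++++++++++++++++GGGGGGGGGGGGGG++++###################+wwwww
[... 3607 characters left out ...]
wwwwwwww
189 ++++++wwwwwwwwwwwwwwwwwwwwwwwwwwwwwwwwwwwwwwwwwwwwwwwwwwwwwwwwwwwwwwwwwwwwwwwwwww
190 +++++wwwwwwwwwwwwwwwwwwwwwwwwwwwwwwwwwwwwwwwwwwwwwwwwwwwwwwwwwwwwwwwwwwwwwwwwwwww
191 +++++wwwwwwwwwwwwwwwwwwwwwwwwwwwwwwwwwwwwwwwwwwwwwwwwwwwwwwwwwwwwwwwwwwwwwwwwwwww
192 ++++++wwwwwwwwwwwwwwwwwwwwwwwwwwwwwwwwwwwwwwwwwwwwwwwwwwwwwwwwwwwwwwwwwwwwwwwwwww
193 ++++++wwwwwwwwwwwwwwwwwwwwwwwwwwwwwwwwwwwwwwwwwwwwwwwwwwwwwwwwwwwwwwwwwwwwwwwwwww
194 ++++++wwwwwwwwwwwwwwwwwwwwwwwwwwwwwwwwwwwwwwwwwwwwwwwwwwwwwwwwwwwwwwwwwwwwwwwwwww
195 ++++++wwwwwwwwwwwwwwwwwwwwwwwwwwwwwwwwwwwwwwwwwwwwwwwwwwwwwwwwwwwwwwwwwwwwwwwwwww
196 ++++++wwwwwwwwwwwwwwwwwwwwwwwwwwwwwwwwwwwwwwwwwwwwwwwwwwwwwwwwwwwwwwwwwwwwwwwwwww
215
```

The map shows the white mark running straight down column 256 (rows 173–184) and the green ring centred at (256.4,166.2). So the bar lies along tool x and the mark points outward. Now estimate the axis and the bar-top height.

Run:
```python
from h import *
np.set_printoptions(linewidth=230)
w=np.load('pics/wk.npy',allow_pickle=True).item(); s=ctrl.get_state(); M=rot(s['tool_rot']); t=s['position']
g=cv2.cvtColor(w['bgr'],cv2.COLOR_BGR2HSV); H,S,V=[g[...,i].astype(int) for i in range(3)]
G=((H>25)&(H<50)&(S>120)&(V>80)).astype(np.uint8); c=max(cv2.findContours(G,cv2.RETR_EXTERNAL,cv2.CHAIN_APPROX_NONE)[0],key=cv2.contourArea)
P=np.array([(M.T@(onz(w,u,v,.047)-t))[:2]*1000 for u,v in c[:,0]]); print('green circle tool mm',cv2.minEnclosingCircle(P.astype(np.float32)))
for z in(.055,.065,.075,.085,.095): print(z,[(M.T@(onz(w,u,v,z)-t)*1000)[:2].round(1).tolist() for u,v in((256.5,184.6),(256.5,172.2))])
print(V[150:190:2,236:280]); print('col',V[140:190,252])
```

```text
green circle tool mm ((-2.6959574222564697, 1.385284423828125), 31.35368537902832)
0.055 [[-28.4, 1.4], [-10.1, 1.4]]
0.065 [[-26.0, 1.4], [-8.2, 1.4]]
0.075 [[-23.7, 1.4], [-6.2, 1.3]]
0.085 [[-21.3, 1.3], [-4.3, 1.3]]
0.095 [[-19.0, 1.3], [-2.4, 1.3]]
[[ 44  46  45  44  45  54  87 125 155 173 182 185 186 192 214 237 242 240 238 240 242 242 242 240 236 235 235 236 239 236 233 231 223 204 165  99  50  43  46  44  44  42  41  43]
 [ 42  44  43  52  83 131 168 180 183 183 184 183 183 181 182 191 189 169 152 161 163 163 165 165 161 170 176 183 194 189 186 187 190 199 195 169 125  73  45  44  42  42  44  43]
 [ 42  43  61 106 153 177 183 184 183 183 181 171 154 120  79  54  47  34  26  28  24  26  26  33  37  48  62  87 124 153 172 181 184 184 184 183 175 144  93  52  43  44  41  44]
 [ 44  71 126 168 181 183 184 184 177 158 121  77  53  44  38  36  27  21  21  22  19  21  23  19  22  26  32  40  46  55  88 134 169 182 183 184 183 179 160 104  53  45  41  41]
 [ 65 119 168 182 183 182 181 172 139  88  48  45  43  39  35  34  24  30  34  37  36  39  38  39  39  32  34  42  45  42  43  56 
[... 2240 characters left out ...]
86 112 137 152 158 151 119  91  87 126 166 163 110  78 101 135 155 156 154 144 123  96  69  43  36  35  36  38  38  36  38  38  39  37]
 [ 42  39  40  40  39  40  39  41  42  47  51  51  55  70  89 102 109 116 115 124 127 124 113 111 115 108  98  81  70  58  56  63  65  64  66  67  67  69  73  72  72  70  70  73]
 [170 168 167 169 169 168 165 164 164 165 166 164 165 165 166 165 166 165 164 166 166 165 164 164 166 164 165 165 165 166 166 167 167 167 167 167 172 181 184 184 183 183 184 183]]
col [243 244 243 231 178 138 197 233 242 243 242 232 189 109  47  35  27  24  24  27  26  27  28  27  29  28  28  27  25  26  28  28  28  23  23  27  24  22  25  26  25  42  68  91 119 141 109 114 166 178]
```

The knob axis in the tool frame is (−2.7, 1.4) and the bar top is at about 0.085. The bar lies along tool x, so no turn is needed. Descend with the fingers half open, tips at z ≈ 0.070.

jog_arm(
  moves=[-0.009,0.0046,0.08,0,0,0,0,-0.009,0.0046,0.2,0,0,0,0,-0.009,0.0046,0.34,0,0,0,0,-0.009,0.0046,0.48,0,0,0,0,-0.009,0.0046,0.61,0,0,0,0,-0.009,0.0046,0.7,0,0,0,0,-0.009,0.0046,0.75,0,0,0,0,-0.009,0.0046,0.76,0,0,0,0],
  newtons=30,
)

```text
time: 32.45
position: [0.5568, -0.054, 0.07]
tool_rot: [-0.41, -3.114, 0.001]
ft_force: [0.1, 0.1, 0.8]
grip_width: 0.5
grip_force: 0.0
```

jog_arm(
  moves=[0,0,0,0,0,0,0,0,0,0,0,0,0,-0.3,0,0,0,0,0,0,-0.6,0,0,0,0,0,0,-0.8,0,0,0,0,0,0,-0.8,0,0,0,0,0,0,-0.8,0,0,0,0,0,0,-0.8,0,0,0,0,0,0,-0.8],
  newtons=30,
)

```text
time: 33.45
position: [0.5572, -0.0536, 0.0707]
tool_rot: [0.41, 3.114, 0.001]
ft_force: [0.2, 0.5, 2.2]
grip_width: 0.159
grip_force: 30.0
```

The bar is gripped at 13.8 mm (expected 14). Push down.

jog_arm(
  moves=[0,0,0.005,0,0,0,-0.8,0,0,0.01,0,0,0,-0.8,0,0,0.015,0,0,0,-0.8,0,0,0.02,0,0,0,-0.8,0,0,0.022,0,0,0,-0.8,0,0,0.022,0,0,0,-0.8,0,0,0.022,0,0,0,-0.8,0,0,0.022,0,0,0,-0.8],
  newtons=45,
)

```text
time: 34.45
position: [0.5573, -0.0536, 0.0649]
tool_rot: [0.41, 3.114, 0.002]
ft_force: [-3.5, 1.5, 9.0]
grip_width: 0.157
grip_force: 45.0
```

jog_arm(
  moves=[0,0,0.003,0,0,0,-0.8,0,0,0.004,0,0,0.09,-0.8,0,0,0.004,0,0,0.18,-0.8,0,0,0.004,0,0,0.27,-0.8,0,0,0.004,0,0,0.36,-0.8,0,0,0.004,0,0,0.45,-0.8,0,0,0.004,0,0,0.54,-0.8,0,0,0.004,0,0,0.6,-0.8],
)

```text
time: 35.45
position: [0.5573, -0.0536, 0.0637]
tool_rot: [-1.355, -2.834, -0.002]
ft_force: [-2.9, 2.3, 10.1]
grip_width: 0.158
grip_force: 45.0
```

```bash
python3 -c "
from h import *
for i in range(3): ctrl.get_image('wrist')
s=ctrl.get_state(); M=rot(s['tool_rot']); print(np.degrees(np.arctan2(M[1,1],M[0,1])),s['ft_force'].round(1),s['torque'].round(2),s['position'].round(4),s['joint_positions'].round(2),s['grip_width'],s['time'])"
```

```text
38.99971176535411 [-2.3  2.  10.5] [ 0.41  0.67 -0.02] [ 0.5573 -0.0536  0.0637] [-0.6   0.33  0.76  1.88 -0.26  1.03  0.95] 0.1554341432879312 35.6
```

jog_arm(
  moves=[0,0,0,0,0,0.08,-0.8,0,0,0,0,0,0.17,-0.8,0,0,0,0,0,0.26,-0.8,0,0,0,0,0,0.35,-0.8,0,0,0,0,0,0.44,-0.8,0,0,0,0,0,0.53,-0.8,0,0,0,0,0,0.59,-0.8,0,0,0,0,0,0.6,-0.8],
)

```text
time: 36.6
position: [0.5574, -0.0536, 0.0637]
tool_rot: [-2.162, -2.279, -0.001]
ft_force: [-3.2, 1.3, 10.6]
grip_width: 0.157
grip_force: 45.1
```

```bash
python3 -c "
from h import *
for i in range(3): ctrl.get_image('wrist')
s=ctrl.get_state(); M=rot(s['tool_rot']); print(np.degrees(np.arctan2(M[1,1],M[0,1])),s['ft_force'].round(1),s['torque'].round(2),s['position'].round(4),s['joint_positions'].round(2),s['grip_width'],s['time'])"
```

```text
3.0768309710716903 [-3.7  1.8  9.7] [0.36 0.68 0.29] [ 0.5574 -0.0536  0.0637] [-0.7   0.36  0.88  1.88 -0.32  1.05  0.37] 0.15145923902078257 36.75
```

The end stop is reached (moment 0.29 N m, turned 1.25 rad). Let it rise, release and back off.

jog_arm(
  moves=[0,0,-0.008,0,0,0,-0.8,0,0,-0.016,0,0,0,-0.8,0,0,-0.023,0,0,0,-0.8,0,0,-0.023,0,0,0,-0.8,0,0,-0.023,0,0,0,-0.6,0,0,-0.023,0,0,0,-0.3,0,0,-0.023,0,0,0,0,0,0,-0.023,0,0,0,0],
)

```text
time: 37.75
position: [0.5569, -0.0541, 0.0694]
tool_rot: [-2.163, -2.279, 0.0]
ft_force: [0.2, 0.6, 0.4]
grip_width: 0.447
grip_force: 0.0
```

jog_arm(
  moves=[0,0,-0.04,0,0,0,0,0,0,-0.12,0,0,0,0,0,0,-0.25,0,0,0,0,0,0,-0.4,0,0,0,0,0,0,-0.55,0,0,0,0,0,0,-0.7,0,0,0,0,0,0,-0.76,0,0,0,0,0,0,-0.77,0,0,0,0],
)

```text
time: 38.75
position: [0.5574, -0.0541, 0.3015]
tool_rot: [2.162, 2.278, 0.002]
ft_force: [-0.1, -0.1, -0.2]
grip_width: 0.496
grip_force: 0.0
```

```bash
sed -i 's/np.radians(75)/np.radians(3)/' kn.py; python3 kn.py
python3 - <<'E'
from h import *
a=np.load('pics/wp.npy',allow_pickle=True).item()
t=grab('top'); o=np.load('pics/top0.npy',allow_pickle=True).item()
d=cv2.absdiff(t['bgr'],o['bgr']).max(2)
for n,(u,v) in dict(reagent=(206,120),amber=(346,130),beaker=(408,166),cork=(139,150),driver=(267,255),spanner=(275,123),bearing=(264,174),pliers=(160,220),spindle=(239,174)).items(): print(n,(d[v-14:v+14,u-14:u+14]>45).mean().round(3))
E
```

```text
t39.20 pos [ 0.5568 -0.054   0.2999] F [-0.1 -0.4  0.6] q7 0.21 gw 0.504 gf 0.0 
 shift [-0.0021 -0.0077  0.0077] turn [-0.001   0.0002 -0.0001]
knob px 255 166
136 wwwwwwwwwwwwwwwwwwwwwwwwwww+############################++wwwwwwwwwwwwwwwwwwwwwww
137 wwwwwwwwwwwwwwwwwwwwwwwwwww################################++wwwwwwwwwwwwwwwwwwww
138 wwwwwwwwwwwwwwwwwwwwwwwwww+###################################++wwwwwwwwwwwwwwwww
139 wwwwwwwwwwwwwwwwwwwwwwwwww+######################################++wwwwwwwwwwwwww
140 wwwwwwwwwwwwwwwwwwwwwwwwww+#########################################++wwwwwwwwwww
141 wwwwwwwwwwwwwwwwwwwwwwwww+#############################################+wwwwwwwww
142 wwwwwwwwwwwwwwwwwwwwwwwww+#############################################+wwwwwwwww
143 wwwwwwwwwwwwwwwwwwwwwwwww+##########GGGGGGGGGGG+#######################wwwwwwwwww
144 wwwwwwwwwwwwwwwwwwwwwwwww########GGGGGGGGGGGGGGGGG####################+wwwwwwwwww
145 wwwwwwwwwwwwwwwwwwwwwwww+######GGGGGGGGGGGGGGGGGGGGG##################+wwwwwwwwww
146 wwwwwwwwwwwwwwwwwwwwwwww+####+GGGGGGGGGGGGGGGGGGGGGGGG################wwwww
[... 3720 characters left out ...]
wwwwwwwwwwwwwwwww+++#######################+wwwwwwwwwwwwwwwwwwwwwwwwww
191 #+##+++++wwwwwwwwwwwwwwwwwwwwwww++####################wwwwwwwwwwwwwwwwwwwwwwwwwww
192 +########+++wwwwwwwwwwwwwwwwwwwwwww++################+wwwwwwwwwwwwwwwwwwwwwwwwwww
193 #############+++wwwwwwwwwwwwwwwwwwwwww++#############+wwwwwwwwwwwwwwwwwwwwwwwwwww
194 #################++wwwwwwwwwwwwwwwwwwwwwww++#########wwwwwwwwwwwwwwwwwwwwwwwwwwww
195 ###################+++wwwwwwwwwwwwwwwwwwwwwww++######wwwwwwwwwwwwwwwwwwwwwwwwwwww
196 #######################+++wwwwwwwwwwwwwwwwwwwwww++##+wwwwwwwwwwwwwwwwwwwwwwwwwwww
215
reagent 0.0
amber 0.43
beaker 0.0
cork 0.0
driver 0.651
spanner 0.333
bearing 0.948
pliers 0.24
spindle 0.259
```

The mark has turned 72° with the tool and its height relative to the disc is unchanged, so the knob is up again. Hand in.

```bash
python3 -c "
from bench import ctrl
print(ctrl.close_job())"
```

```text
the job is handed in; nothing more can be done
None
```

I handed the job in at about 39 s of 72 s. The ring is snapped shut in the spindle groove, the red pliers are back in their holder, and the knob is turned to its stop and up again. My measurements support all three, but the hand-in returned no verdict. I didn't confirm that every bystander stayed put: some differed in the final top view, most likely because the arm hid them.

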